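Receive a carton of bonded housings: proof-pull the lot sample and sort the lot

ROBOT

A 7-joint arm with a two-finger parallel gripper is mounted at the origin on a cart in front of the work surface, level with it; the furniture and walls round the work are solid. World frame = base frame: x ahead of the robot, y to its left, z up, the work surface at z = 0. Lengths are in m, angles in degrees, forces in N, time in s.
With the tool pointing down it reaches from about 0.425 to 0.875 m from the base axis. Payload 4.7 kg.
Tool frame: the origin (TCP) lies between the finger pads; the fingertips stand 22 mm ahead of it and the grasp point (between the pads) lies 3 mm ahead of it (env.tip_reach is the distance from the TCP to the fingertips, in m); z points along the fingers, y is the line along which they close (so a half turn about z gives the same grasp; the last joint's range is limited). The gripper opens to 87 mm and grips with 3 to 60 N. Pads are 19 mm wide; open, the fingers measure 117 mm over their backs; the gripper's body (75 mm by 190 mm) begins 51 mm behind the grasp point.
Start: joints at [77.642, 18.392, -4.016, 83.108, 1.295, 78.541, -3.26], TCP at [0.148, -0.633, 0.245] pointing down, gripper open.
Joint ranges: [-163.93, 163.93], [-17.29, 119.83], [-79.2, 71.16], [3.27, 140.29], [-89.18, 269.18], [5.43, 117.66], [-154.24, 154.24]. Speed limits (degrees/s): [147.25, 147.25, 180, 180, 180, 180, 180].

INTERFACE

Orientations are given as [roll, pitch, yaw] about the fixed x, y, z axes, in that order (R = Rz(yaw) Ry(pitch) Rx(roll)).
In Python, from cell import env gives the robot as it stands.
- The arm moves only by the shell command python3 -m creep 'ROWS' [FORCE]. ROWS is JSON, one flat list of numbers, 7 for each row, row after row: the finger opening in mm, from 0 to 87, then the shift along the tool's x, y, z in units of 30 mm (1.0 is 30 mm), then the turn, a rotation vector about the tool's x, y, z in units of 6 degrees (1.0 is 6 degrees). A call has 1 to 12 rows; each row is the pose to reach, as a shift and turn from the pose commanded when the call began, along the tool's axes at that moment; what a row does not reach only later rows make up. A row lasts 1/10 s, in which the tool goes at most 50 mm and 8.59 degrees, less where a joint would pass 70% of its speed; a pose out of reach is approached as far as the arm can. A call with a gripper value outside its range is refused whole. The fingers move at their own pace and stop on an object; FORCE is the grip in N (left out, the last holds). Time passes only in rows, so rows that repeat a pose let the fingers close. It gives the time, the measured TCP pose, the force, the opening and the grip force at its end, in the units of the state.
- env.get_obs(): the state, without advancing time (a new reading comes with each control period).
- env.read_camera(name): name is "side" or "top" or "wrist"; returns a dict with "color" (420x560x3 uint8, red, green, blue), "depth" (420x560 float32, m along the optical axis (not along the pixel's ray), 0 where there is no reading), "fovy" (degrees; the focal length in pixels is half the picture's height over the tangent of half this angle, whatever the lens; pixels are square), "cx", "cy" (the principal point, pixels), "R" (3x3) and "t" (3): a world point X has camera coordinates R X + t. Camera axes: x right, y down, z forward; pixel columns grow to the right and rows downward; lengths in m; the calibration is good to about 2 mm. A picture is of the moment at which its call begins.
- env.sign_off(): hands the job in; it is judged then, once.
The state is a dict: "time_s": time; "qpos": joint angles; "joint_velocities": joint speeds; "effort": joint torques, N m; "tool_pos": TCP position; "tool_rot": TCP orientation; "force": force on the tool from outside, world axes, zero at the start; "wrist_torque": the same for the moment, N m; "grip_width": finger opening in m; "grasp_force": force on a finger pad.
Only numpy, scipy, OpenCV 4.12 (cv2) and the standard library are available. Lean on these libraries where they do the work, as an engineer would, in place of code of your own. Each camera call takes 0.05 s, during which the arm holds its last target. There are 200 camera calls.

TASK

A carton of bonded housings has come in. Fold both carton flaps right back, lay the yellow-banded lot sample in the grips of the pull tester, pull the handle out until the red pointer stands level with the blue set marker (never more than a centimetre past it), hold it there for two to three seconds and let it back home. Lay the sample and every green-banded housing flat in the green tray and every red-banded one flat in the red tray, in any order, side by side, and do not disturb the black tape roll or the spanner.

Things in the scene. Friction and masses are not known exactly. Their poses are not given: they have to be found in the camera images.
- sample_center (a point): centre of the lot sample, a bonded housing with a YELLOW band, always present: 100 mm long, two square 50 mm black end caps 8 mm thick, between them a square 26 mm waist with a 36 mm wide band on all four sides; 0.11 to 0.22 kg. x runs along its length; it may lie on any side, either way round; then the centre is 25 mm up. Starts flat in the carton, along the carton's x.
- green_a_center (a point): centre of a passed housing with a GREEN band, same shape and size as the sample; may be absent
- green_b_center (a point): centre of another passed housing with a GREEN band, same shape and size; may be absent
- red_a_center (a point): centre of a rejected housing with a RED band, same shape and size as the sample; may be absent
- red_b_center (a point): centre of another rejected housing with a RED band, same shape and size; may be absent
- carton: carton of brown board, fixed; outside 260 mm along x, 260 along y, 60 high, board 4 mm; origin under its centre at bench level. Housings lie inside, up to two rows of three, 62 mm apart across y, 114 along x, cap tops 54 mm above the bench; along the y sides lie foam pads 22 mm wide, tops 18 mm above the bench. Its end flaps (x sides) already hang down outside; the left (+y) and right (-y) flaps are hinged.
- flap_left (a joint): hinge of the carton's left (+y) flap, rad: 0 level and shut, 1.57 upright, 2.7 folded right back (limit). Starts ajar, 0.4 to 0.7, edge raised. Stays where it is left; about 1 N at the edge moves it. The flap is 90 mm wide from hinge to edge, 256 mm long along the carton's x, 4 mm thick; the open gap between the two flap edges is at least 76 mm.
- flap_left_edge (a point): middle of the left flap's free edge; its hinge runs along the carton's x, 128 mm left (+y) of the carton's middle, 60 mm above the bench
- flap_right (a joint): hinge of the carton's right (-y) flap, rad, a mirror image of the left one: 0 shut, 1.57 upright, 2.7 folded right back
- flap_right_edge (a point): middle of the right flap's free edge; its hinge lies 128 mm right (-y) of the carton's middle, 60 mm above the bench
- grips_seat (a point): centre of a housing lying in the pull tester's grips, 42 mm above the bench; its x lies along the pull axis (handle side is -x). Blue fixed fork at the far end, steel draw fork nearer the robot: 34 mm slots, open on top (63 mm above the bench, rounded), take the waist just inside the end caps, 4 mm play each way. Middle 50 mm of the waist is free; base plate 10 mm high below it.
- pull_handle (a joint): reading of the spring gauge, m: travel of handle and red pointer out of the gauge case; 0 home, stop at 0.063. Spring 280 N/m (8 to 15 N at the marker); runs home by itself when let go. It reads truly only when a housing in the grips holds the forks together: with empty grips the whole draw fork comes along first.
- draw_yoke (a joint): slide of the steel draw fork together with the gauge case, m: 0 home, stop at 0.035; a weak spring (about 2 N) brings it home. With a housing in the grips it moves 4 to 10 mm until the slack is taken up.
- handle_grip (a point): middle of the handle, a black round bar 18 mm thick and 86 mm long across the pull axis, 42 mm above the bench, on two rods 64 mm apart (the middle 50 mm is free all round, down to the bench); pulled toward its -x. When home, the front of the gauge case (58 mm high) is 56 mm behind the bar's axis.
- pointer (a point): the red pointer on top of the gauge case, 62 mm above the bench; moves with the handle. Its x axis is the pull axis (pulling moves it toward -x).
- set_mark (a point): line of the blue set marker on top of the gauge case, at this lot's proof load (30 to 50 mm of handle travel, different each time); moves with the gauge case. Its x is the pull axis. The load is reached when the pointer is beside it, at the same place along that axis.
- green_tray: flat green plastic tray for passed parts, fixed; 220 mm along x, 130 mm along y, rim 18 mm high, floor 4 mm above the bench, walls 4 mm; origin under its centre. Takes three housings side by side, lying along its y, 60 mm apart along x, with white lines between. The two trays may be in either place.
- red_tray: flat red plastic tray for rejects, same shape and size as the green one
- black_tape: roll of black tape, 57 mm across, 19 mm high, bystander
- spanner: steel spanner, 185 mm long, bystander
Things that resemble listed ones, but are neither listed nor needed, are in the scene too. Leave any purple look-alike of the part that bears red_a_center alone. Leave any orange look-alike of the part that bears red_b_center alone.

How it is judged:
By the outcome, as a careful person would: the job done as asked, in the order asked, and still so for the second after the job is handed in, with the robot touching nothing.
Of green_a, red_a, red_b, green_b only 2 to 4 are there at a start; the rules pass over those that are not, and their reading is None.
At some moment in a run one of green_a, green_b, red_a, red_b may be knocked a few centimetres aside while the robot is not near it.
Once in a run the grip may slacken for a moment while it holds something.
It also fails if it takes over 210 s, if anything falls off the work surface, if the arm or the gripper's body presses on something with over 40 N, if the wrist force passes 120 N, or if a joint passes its speed limit or range.

## Working session

There is one attempt and no reset: what is moved stays moved. The work goes in short steps, Python scripts to look and compute and a shell command to move; the robot and the scene stay as the last step left them, time stands still between calls to the robot, and variables do not carry over. Pictures are saved under pics/ and viewed, at most 14 in all, crops included, and the job is handed in when it is done.

```bash
ls; mkdir -p pics
cat > h.py <<'E'
import numpy as np, cv2
from cell import env
from scipy.spatial.transform import Rotation as Ro
def cam(n,save=None,crop=None,scale=1):
    c=env.read_camera(n)
    if save:
        im=c["color"][...,::-1]
        if crop: im=im[crop[1]:crop[3],crop[0]:crop[2]]
        cv2.imwrite("pics/"+save,cv2.resize(im,None,fx=scale,fy=scale,interpolation=cv2.INTER_CUBIC))
    return c
def ray(c,u,v):
    f=c["color"].shape[0]/2/np.tan(np.radians(c["fovy"])/2)
    R=np.array(c["R"]);t=np.array(c["t"])
    d=np.array([(u-c["cx"])/f,(v-c["cy"])/f,1.0])
    return -R.T@t, R.T@d
def onz(c,u,v,z):
    o,d=ray(c,u,v); return o+d*(z-o[2])/d[2]
def atd(c,u,v):
    o,d=ray(c,u,v); return o+d*c["depth"][int(v),int(u)]
def cloud(c):
    h,w=c["depth"].shape;f=h/2/np.tan(np.radians(c["fovy"])/2)
    v,u=np.mgrid[:h,:w];d=c["depth"]
    P=np.stack([(u-c["cx"])/f*d,(v-c["cy"])/f*d,d],-1)
    return (P-np.array(c["t"]))@np.array(c["R"])
def st():
    o=env.get_obs();print(o["time_s"],"pos",np.round(o["tool_pos"],4),"rot",np.round(o["tool_rot"],2),"F",np.round(o["force"],1),"w",round(o["grip_width"],4),"g",np.round(o["grasp_force"],1),"q",np.round(o["qpos"],0));return o
def go(p,rpy=None):
    "rows needed: shift in 30mm units and turn in 6deg units, tool axes"
    o=env.get_obs();R=Ro.from_euler('xyz',o["tool_rot"],degrees=True)
    s=R.inv().apply(np.array(p)-o["tool_pos"])/0.03
    r=np.zeros(3) if rpy is None else np.degrees((R.inv()*Ro.from_euler('xyz',rpy,degrees=True)).as_rotvec())/6
    print("shift",np.round(s,2),"turn",np.round(r,2))
E
python3 - <<'E'
from h import *
st()
for n in("top","side"):
    c=cam(n,n+"0.png",scale=1.42); print(n,c["fovy"],c["R"],c["t"])
E
```

```text
pics
0.0 pos [ 0.1479 -0.6324  0.2434] rot [-1.7989e+02  1.0000e-02  1.3170e+01] F [-0.6 -0.3 -0.4] w 0.0873 g 0.0 q [78. 18. -4. 83.  1. 79. -3.]
top 42.2959345340765 [[-0.01385797 -0.99980701 -0.01392499]
 [-0.98539587  0.0160193  -0.16952392]
 [ 0.16971427  0.01137237 -0.98542769]] [0.16235578 0.53640684 1.64350293]
side 50.15794213159475 [[-0.99947475  0.02546003 -0.02005034]
 [ 0.031704    0.63998405 -0.76773386]
 [-0.00671463 -0.76796628 -0.64045508]] [ 0.51861527 -0.05602283  1.75311693]
```

View pics/top0.png

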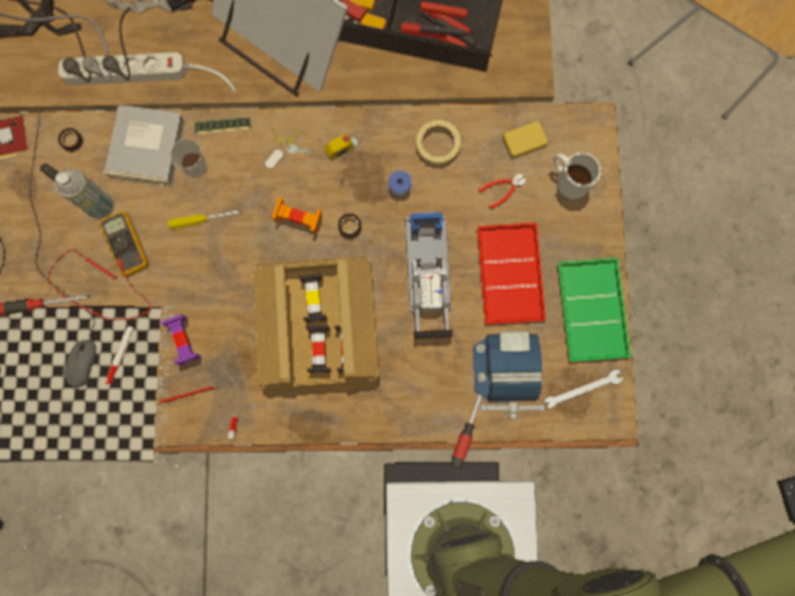

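View pics/side0.png

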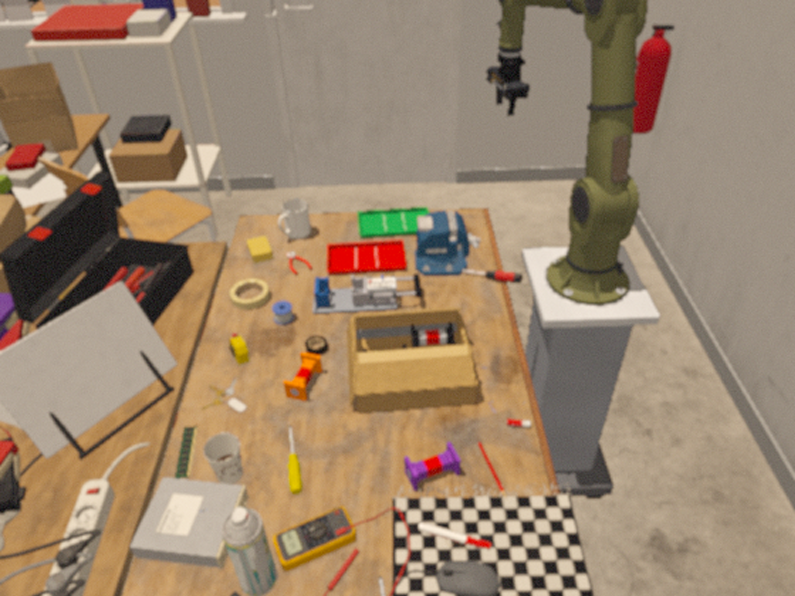

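Top view: the carton is at about (316,325), its yellow-banded sample at (313,297), a red-banded one at (319,350), and something partly hidden at (342,350). The tester is at (428,275), the red tray at (510,273), the green tray at (593,310), the black tape at (349,224) and the spanner at (585,388). A vise stands at (508,365). Look-alikes to leave alone: orange housing (297,216) and purple housing (180,340).

Candidates for the first reach (the flaps): left flap (273,325), right flap (360,320), with end flaps at top and bottom. A close crop follows.

Run:
```python
from h import *
c=cam("top","c1.png",crop=(170,140,330,290),scale=4)
s=1.42
print("depth")
for n,u,v in [("cart_bl",256,265),("cart_br",378,380),("flapLedge_mid",287,322),("flapRedge_mid",341,318),("Lflap hinge",258,325),("Rhinge",376,318),("sample",313,297),("red",319,350),("third",342,350),("tape",349,213),("bar",432,335),("gaugetop",430,290),("bluefork",426,220),("vise",508,365),("viselabel",515,342),("redtray",510,273),("green",593,310),("spanner",585,388),("mug",578,175),("sdriver",463,440),("handle vise",512,408)]:
    print(n,np.round(atd(c,u/s,v/s),3))
P=cloud(c)
# hsv masks
hsv=cv2.cvtColor(c["color"],cv2.COLOR_RGB2HSV)
g=cv2.inRange(hsv,(50,120,60),(75,255,255)); r=cv2.inRange(hsv,(0,180,120),(4,255,255))|cv2.inRange(hsv,(176,180,120),(180,255,255)); b=cv2.inRange(hsv,(100,120,60),(125,255,255))
for nm,m in(("g",g),("r",r),("b",b)):
    k,l,s_,ce=cv2.connectedComponentsWithStats(m)
    for i in range(1,k):
        if s_[i,4]>(60 if nm!="b" else 30):
            cnt=max(cv2.findContours((l==i).astype(np.uint8),0,1)[0],key=cv2.contourArea)
            q=cv2.minAreaRect(cnt);bp=cv2.boxPoints(q)
            print(nm,s_[i,4],np.round(ce[i]*1.42),[np.round(onz(c,*p,0.012)[:2],3).tolist() for p in bp],np.round(np.median(P[l==i],0),3))
```

```text
depth
cart_bl [ 0.636  0.449 -0.001]
cart_br [ 0.371  0.174 -0.004]
flapLedge_mid [0.504 0.377 0.   ]
flapRedge_mid [0.493 0.247 0.118]
Lflap hinge [0.489 0.431 0.064]
Rhinge [ 0.51   0.177 -0.004]
sample [0.552 0.314 0.043]
red [0.435 0.301 0.039]
third [0.434 0.25  0.042]
tape [0.75  0.235 0.019]
bar [0.463 0.054 0.048]
gaugetop [0.56  0.057 0.064]
bluefork [0.721 0.061 0.049]
vise [ 0.388 -0.096  0.132]
viselabel [ 0.435 -0.112  0.134]
redtray [ 0.607 -0.128  0.002]
green [ 0.519 -0.309  0.005]
spanner [ 0.346 -0.282  0.001]
mug [ 0.823 -0.285  0.04 ]
sdriver [ 0.237 -0.008  0.026]
handle vise [ 0.303 -0.109  0.074]
g 2775 [593. 310.] [[0.628, -0.233], [0.642, -0.369], [0.414, -0.382], [0.4, -0.248]] [ 0.52  -0.31   0.004]
r 65 [410.  27.] [[1.201, 0.109], [1.221, 0.105], [1.213, 0.066], [1.193, 0.07]] [1.185 0.087 0.048]
r 144 [ 15. 139.] [[0.992, 1.063], [0.998, 1.005], [0.92, 0.991], [0.914, 1.049]] [ 9.460e-01  1.018e+00 -1.000e-03]
r 2313 [509. 273.] [[0.713, -0.055], [0.723, -0.189], [0.499, -0.198], [0.489, -0.067]] [ 0.606 -0.125  0.004]
b 66 [427. 217.] [[0.746, 0.092], [0.744, 0.027], [0.718, 0.028], [0.719, 0.092]] [0.727 0.062 0.061]
```

View pics/c1.png

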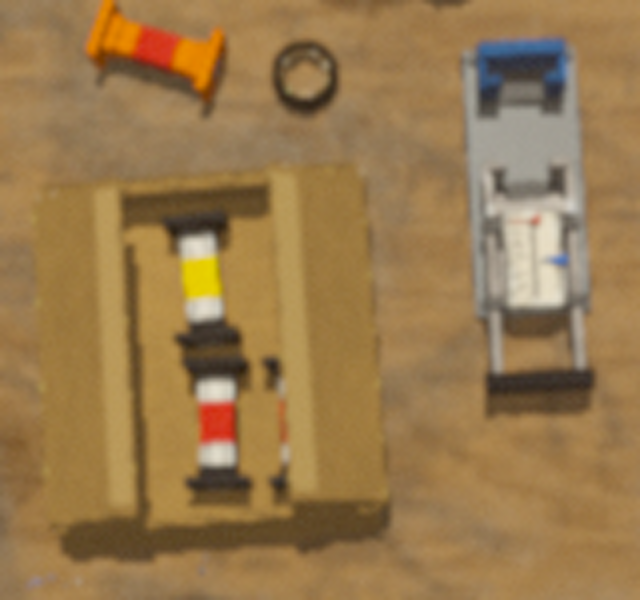

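Run:
```python
from h import *
go([.52,-.28,.26],[180,0,50]); go([.494,.308,.26],[180,0,95])
c=env.read_camera("top");P=cloud(c).reshape(-1,3)
C=np.array([.4935,.3075]);a=np.radians(5);ex=np.array([np.cos(a),np.sin(a)]);ey=np.array([-ex[1],ex[0]])
q=(P[:,:2]-C)
x=q@ex;y=q@ey
for lo in np.arange(-.16,.16,.012):
    m=(abs(x)<.02)&(y>lo)&(y<=lo+.012); 
    print(round(lo+.006,3),np.round(np.median(P[m,2]),3) if m.any() else None,end='; ')
m=(P[:,2]>.045)&(P[:,2]<.066)&(abs(abs(y)-.128)<.012)&(abs(x)<.2)
print(x[m].min(),x[m].max())
```

```text
shift [14.75 -8.62 -0.53] turn [-0.01 -0.   -6.14]
shift [ 18.38 -27.9   -0.5 ] turn [-1.000e-02 -1.000e-02 -1.364e+01]
-0.154 -0.002; -0.142 -0.002; -0.13 0.004; -0.118 0.07; -0.106 0.081; -0.094 0.09; -0.082 0.1; -0.07 0.111; -0.058 0.118; -0.046 0.008; -0.034 0.003; -0.022 0.02; -0.01 0.045; 0.002 0.045; 0.014 0.045; 0.026 0.005; 0.038 0.003; 0.05 0.002; 0.062 0.101; 0.074 0.101; 0.086 0.093; 0.098 0.085; 0.11 0.077; 0.122 0.068; 0.134 0.064; 0.146 -0.001; 0.158 -0.002; -0.14108494231858087 0.13899397201126534
```

```bash
python3 -m creep '[0,14.75,-8.6,-0.5,0,0,-6.1, 0,14.75,-8.6,-0.5,0,0,-6.1, 0,14.75,-8.6,-0.5,0,0,-6.1, 0,14.75,-8.6,-0.5,0,0,-6.1, 0,14.75,-8.6,-0.5,0,0,-6.1, 0,14.75,-8.6,-0.5,0,0,-6.1, 0,14.75,-8.6,-0.5,0,0,-6.1, 0,14.75,-8.6,-0.5,0,0,-6.1, 0,14.75,-8.6,-0.5,0,0,-6.1, 0,14.75,-8.6,-0.5,0,0,-6.1, 0,14.75,-8.6,-0.5,0,0,-6.1, 0,14.75,-8.6,-0.5,0,0,-6.1]' 20; python3 -c "
from h import *
st();go([.494,.308,.26],[180,0,95])"
```

```text
time_s: 1.4
tool_pos: [0.5219, -0.278, 0.2594]
tool_rot: [-180.0, -0.1, 50.1]
force: [-0.3, -0.4, -0.5]
grip_width: 0.0026
grasp_force: 0.0
1.4 pos [ 0.5219 -0.278   0.2594] rot [-1.7998e+02 -6.0000e-02  5.0100e+01] F [-0.3 -0.4 -0.5] w 0.0026 g 0.0 q [ 49.  13. -27.  90.   6.  79. -19.]
shift [ 14.39 -13.24   0.  ] turn [ 0.   -0.01 -7.48]
```

```bash
python3 -m creep '[0,14.4,-13.2,0,0,0,-7.5, 0,14.4,-13.2,0,0,0,-7.5, 0,14.4,-13.2,0,0,0,-7.5, 0,14.4,-13.2,0,0,0,-7.5, 0,14.4,-13.2,0,0,0,-7.5, 0,14.4,-13.2,0,0,0,-7.5, 0,14.4,-13.2,0,0,0,-7.5, 0,14.4,-13.2,0,0,0,-7.5, 0,14.4,-13.2,0,0,0,-7.5, 0,14.4,-13.2,0,0,0,-7.5, 0,14.4,-13.2,0,0,0,-7.5, 0,14.4,-13.2,0,0,0,-7.5]' >/dev/null; python3 -c "
from h import *
st();go([.494,.308,.107],[180,0,95])"
```

```text
2.6 pos [0.4972 0.3051 0.2593] rot [1.7999e+02 4.0000e-02 9.4680e+01] F [ 0.8 -0.  -0.6] w 0.0004 g 0.0 q [ 11.  17. -54.  90.  14.  80. -40.]
shift [ 0.11 -0.1   5.08] turn [ 0.    0.01 -0.05]
```

```bash
python3 -m creep '[0,0,-0.1,2,0,0,0, 0,0,-0.1,4,0,0,0, 0,0,-0.1,5.1,0,0,0, 0,0,-0.1,5.1,0,0,0, 0,0,-0.1,5.1,0,0,0]' >/dev/null; python3 -m creep '[0,0.8,0,-0.1,0,0,0, 0,1.7,0,-0.33,0,0,0, 0,2.4,0,-0.7,0,0,0, 0,3.1,0,-1,0,0,0, 0,4.1,0,-1.33,0,0,0, 0,4.6,0,-1.3,0,0,0, 0,5.1,0,-1.13,0,0,0, 0,5.7,0,-0.63,0,0,0, 0,6.1,0,-0.17,0,0,0, 0,6.1,0,-0.1,0,0,0, 0,6.1,0,-0.1,0,0,0]'; python3 -c "
from h import *
cam('side','f1.png',(220,200,360,310),4)"
```

```text
time_s: 4.2
tool_pos: [0.4793, 0.4872, 0.1112]
tool_rot: [179.9, -0.1, 94.8]
force: [0.5, -0.3, 0.3]
grip_width: 0.0006
grasp_force: 0.1
```

View pics/f1.png

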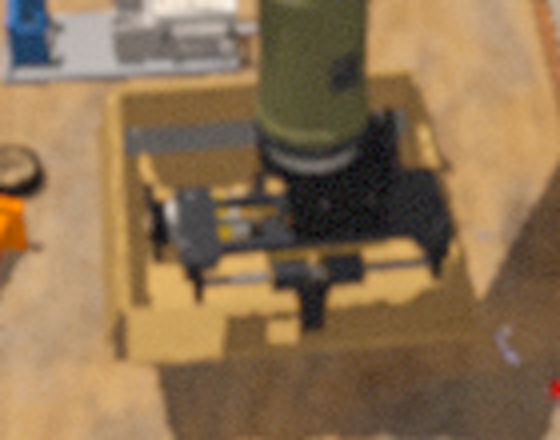

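The left flap is folded outward, lying under the fingertip at (312,315) in the crop. I'll press it a little further to the stop.

```bash
python3 -m creep '[0,0.1,0,0.15,0,0,0, 0,0.1,0,0.25,0,0,0, 0,0.1,0,0.25,0,0,0]'; python3 -m creep '[0,0,0,-2,0,0,0, 0,0,0,-4,0,0,0, 0,-3,0,-4.5,0,0,0, 0,-5,0,-4.5,0,0,0, 0,-6.2,0,-4.5,0,0,0, 0,-6.2,0,-4.5,0,0,0, 0,-6.2,0,-4.5,0,0,0, 0,-6.2,0,-4.5,0,0,0]' ; python3 -c "
from h import *
go([.494,.308,.107],[180,0,95])
c=env.read_camera('top');P=cloud(c).reshape(-1,3)
C=np.array([.4935,.3075]);a=np.radians(5);ex=np.array([np.cos(a),np.sin(a)]);ey=np.array([-ex[1],ex[0]])
q=(P[:,:2]-C)
x=q@ex;y=q@ey
for lo in np.arange(.09,.24,.012):
    m=(abs(x+.1)<.015)&(y>lo)&(y<=lo+.012); 
    print(round(lo+.006,3),np.round(np.median(P[m,2]),3) if m.any() else None,end='; ')
"
```

```text
time_s: 4.55
tool_pos: [0.4798, 0.4873, 0.1089]
tool_rot: [179.8, 0.3, 94.6]
force: [-7.1, -13.5, 31.7]
grip_width: 0.0002
grasp_force: 17.4
time_s: 5.35
tool_pos: [0.4948, 0.3023, 0.2375]
tool_rot: [179.9, 0.1, 94.5]
force: [-0.1, 0.1, 0.4]
grip_width: -0.0
grasp_force: 0.0
shift [ 0.2  -0.02  4.35] turn [ 0.01  0.01 -0.08]
0.096 0.004; 0.108 0.012; 0.12 0.016; 0.132 0.056; 0.144 0.065; 0.156 0.071; 0.168 0.076; 0.18 0.082; 0.192 0.088; 0.204 0.093; 0.216 0.096; 0.228 -0.006; 0.24 -0.0;
```

```bash
python3 -m creep '[0,0,0,2,0,0,0, 0,0,0,3.6,0,0,0, 0,0,0,4.35,0,0,0, 0,0,0,4.35,0,0,0]' >/dev/null; python3 -m creep '[0,-0.8,0,-0.1,0,0,0, 0,-1.5,0,-0.33,0,0,0, 0,-2.2,0,-0.7,0,0,0, 0,-2.9,0,-1,0,0,0, 0,-3.8,0,-1.33,0,0,0, 0,-4.3,0,-1.3,0,0,0, 0,-4.7,0,-1.13,0,0,0, 0,-5.3,0,-0.63,0,0,0, 0,-5.6,0,-0.17,0,0,0, 0,-5.7,0,0,0,0,0, 0,-5.7,0,0.05,0,0,0]'; python3 -m creep '[0,0,0,-2,0,0,0, 0,0,0,-4,0,0,0, 87,0,0,-5,0,0,0, 87,-2,0,-5,0,0,0, 87,-4,0,-5,0,0,0, 87,-6,0,-5,0,0,0, 87,-6,0,-5,0,0,0]'; python3 -c "
from h import *
st()
c=cam('top','c2.png',(160,130,330,290),4);P=cloud(c).reshape(-1,3)
C=np.array([.4935,.3075]);a=np.radians(5);ex=np.array([np.cos(a),np.sin(a)]);ey=np.array([-ex[1],ex[0]])
q=(P[:,:2]-C)
x=q@ex;y=q@ey
for lo in np.arange(-.24,-.09,.012):
    m=(abs(x-.1)<.015)&(y>lo)&(y<=lo+.012); 
    print(round(lo+.006,3),np.round(np.median(P[m,2]),3) if m.any() else None,end='; ')
"
```

```text
time_s: 6.9
tool_pos: [0.5086, 0.1351, 0.1079]
tool_rot: [180.0, 0.1, 94.8]
force: [-8.3, -3.1, 27.5]
grip_width: 0.0002
grasp_force: 12.3
time_s: 7.6
tool_pos: [0.523, -0.049, 0.2549]
tool_rot: [-180.0, 0.1, 94.6]
force: [-0.7, -0.3, 0.0]
grip_width: 0.0321
grasp_force: 0.0
7.6 pos [ 0.523  -0.049   0.2549] rot [-1.7998e+02  7.0000e-02  9.4600e+01] F [-0.7 -0.3  0. ] w 0.0321 g 0.0 q [ 44.   6. -44.  99.   4.  77.   4.]
-0.234 0.044; -0.222 0.014; -0.21 0.095; -0.198 0.092; -0.186 0.085; -0.174 0.081; -0.162 0.076; -0.15 0.069; -0.138 0.065; -0.126 0.023; -0.114 0.017; -0.102 0.002; -0.09 0.001;
```

View pics/c2.png

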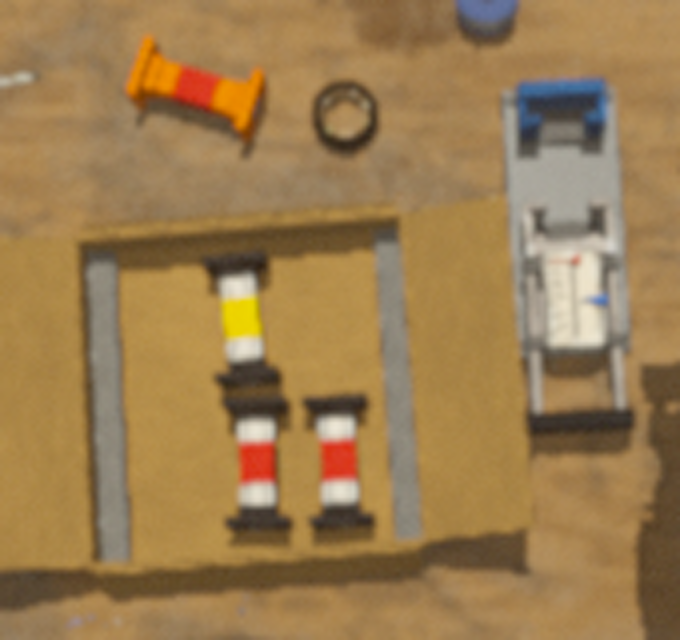

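Carton now open with both flaps back. Inside are the yellow sample (240,318) and two red-banded housings (257,462) and (339,460); there are no green ones. Tester: pointer tip (573,260), blue mark (597,300), bar (580,420). Tape is at (346,116), and the orange look-alike (195,88) stays put.

Run:
```python
from h import *
c=env.read_camera("top");hsv=cv2.cvtColor(c["color"],cv2.COLOR_RGB2HSV)
def box(crop): # crop px of 4x image -> full
    m=np.zeros(hsv.shape[:2],np.uint8);x0,y0,x1,y1=[int(a/4) for a in crop];m[130+y0:130+y1,160+x0:160+x1]=255;return m
yl=cv2.inRange(hsv,(22,140,120),(34,255,255)); rd=cv2.inRange(hsv,(0,150,110),(6,255,255))|cv2.inRange(hsv,(174,150,110),(180,255,255))
wh=cv2.inRange(hsv,(0,0,140),(180,70,255));bl=cv2.inRange(hsv,(100,120,60),(125,255,255))
def cen(m):
    v,u=np.nonzero(m);return u.mean(),v.mean(),len(u)
for n,b,col in [("sample",(205,250,280,385),yl),("redL",(225,395,295,530),rd),("redR",(305,395,375,530),rd)]:
    u,v,k=cen(col&box(b)); p=onz(c,u,v,.043)
    vv,uu=np.nonzero((col|wh)&box(b)); Q=np.array([onz(c,a,d,.043)[:2] for a,d in zip(uu,vv)])
    w,V=np.linalg.eigh(np.cov(Q.T));d=V[:,1]*np.sign(V[0,1])
    print(n,k,np.round(p,4),"mid",np.round((Q.max(0)+Q.min(0))/2,4),"yaw",np.degrees(np.arctan2(d[1],d[0])).round(1))
u,v,k=cen(rd&box((540,240,615,330)));print("ptr",k,np.round(onz(c,u,v,.062),4))
u,v,k=cen(bl&box((570,280,625,330)));print("mark",k,np.round(onz(c,u,v,.062),4))
u,v,k=cen(bl&box((500,70,625,160)));print("bluefork",k,np.round(onz(c,u,v,.060),4))
P=cloud(c)
for n,u,v in [("plateTL",507,95),("plateTR",617,95),("plateBL",525,352),("plateBR",628,352)]: print(n,np.round(onz(c,160+u/4,130+v/4,.01),4))
for n,u,v in [("barL",532,418),("barR",632,415)]: print(n,np.round(onz(c,160+u/4,130+v/4,.048),4))
for n,u,v in [("bforkL",521,105),("bforkR",604,105),("dforkL",532,220),("dforkR",600,215)]: print(n,np.round(onz(c,160+u/4,130+v/4,.06),4),np.round(atd(c,160+u/4,130+v/4),3))
```

```text
sample 98 [0.5526 0.3155 0.043 ] mid [0.5528 0.3151] yaw 7.6
redL 68 [0.4393 0.3019 0.043 ] mid [0.438 0.304] yaw 2.0
redR 67 [0.4394 0.2398 0.043 ] mid [0.44   0.2405] yaw 3.5
ptr 0 [nan nan nan]
mark 0 [nan nan nan]
bluefork 84 [0.7213 0.0614 0.06  ]
plateTL [0.7371 0.1023 0.01  ]
plateTR [0.7355 0.0133 0.01  ]
plateBL [0.5259 0.092  0.01  ]
plateBR [0.5246 0.0103 0.01  ]
barL [0.4681 0.0886 0.048 ]
barR [0.4692 0.0114 0.048 ]
bforkL [0.7145 0.0925 0.06  ] [0.716 0.092 0.053]
bforkR [0.7133 0.0273 0.06  ] [0.714 0.027 0.056]
dforkL [0.6218 0.0857 0.06  ] [0.631 0.085 0.021]
dforkR [0.6249 0.0327 0.06  ] [0.631 0.031 0.033]<stdin>:8: RuntimeWarning: Mean of empty slice.
  ret = ret.dtype.type(ret / rcount)
```

```bash
python3 -c "
from h import *
go([.62,.056,.30],[180,0,-177])"
```

```text
shift [ 3.3   3.49 -1.53] turn [ -0.02  -0.   -14.78]
```

```bash
python3 -m creep '[45,3.3,3.5,-1.5,0,0,-14.8, 45,3.3,3.5,-1.5,0,0,-14.8, 45,3.3,3.5,-1.5,0,0,-14.8, 45,3.3,3.5,-1.5,0,0,-14.8, 45,3.3,3.5,-1.5,0,0,-14.8, 45,3.3,3.5,-1.5,0,0,-14.8, 45,3.3,3.5,-1.5,0,0,-14.8, 45,3.3,3.5,-1.5,0,0,-14.8, 45,3.3,3.5,-1.5,0,0,-14.8, 45,3.3,3.5,-1.5,0,0,-14.8, 45,3.3,3.5,-1.5,0,0,-14.8, 45,3.3,3.5,-1.5,0,0,-14.8]' >/dev/null; python3 -c "
from h import *
st();c=cam('wrist','w1.png',scale=1.42);print(c['fovy'],c['R'],c['t'])
np.savez('w1.npz',**c)
go([.55,.315,.20],[180,0,-174.5])"
```

```text
8.9 pos [0.6191 0.0642 0.2999] rot [ 1.7990e+02 -3.0000e-02 -1.7628e+02] F [ 0.3 -0.4 -0.1] w 0.045 g 0.0 q [ 37.  24. -62.  81.  21.  87.  70.]
59.88840227827732 [[-0.06533055  0.99786279  0.00132748]
 [ 0.95692579  0.06227314  0.28357553]
 [ 0.2828868   0.01979645 -0.95894899]] [-0.02413573 -0.64586137  0.26908271]
shift [1.77 8.5  3.34] turn [ 0.01 -0.   -0.31]
```

View pics/w1.png

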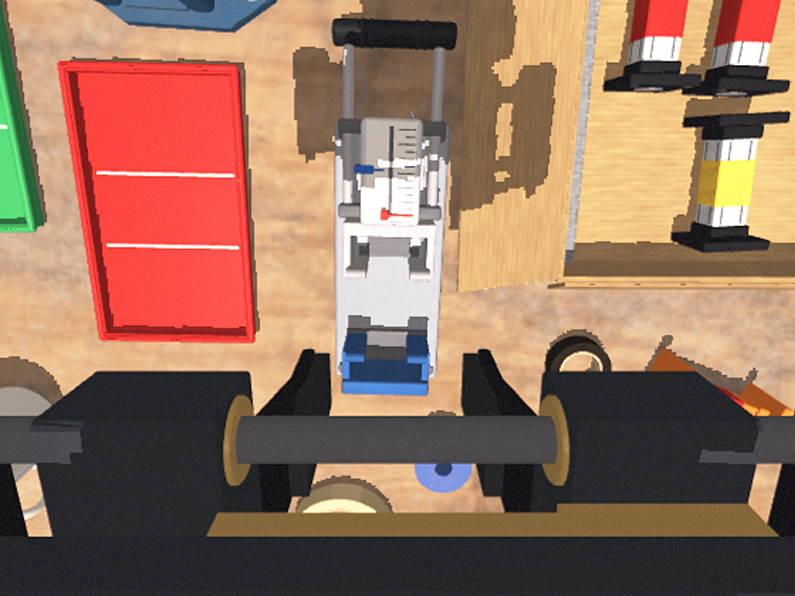

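Wrist view: pointer (400,215), blue mark (372,169), bar (395,34), draw-fork prongs (353,262)/(421,265), blue-fork prongs (360,345)/(418,345), sample band (727,183). The red and green trays are on the left.

Run:
```python
from h import *
c=dict(np.load('w1.npz'));P=cloud(c);s=1.42
hsv=cv2.cvtColor(c["color"],cv2.COLOR_RGB2HSV)
def w(b):
    m=np.zeros(hsv.shape[:2],bool);x0,y0,x1,y1=[int(a/s) for a in b];m[y0:y1,x0:x1]=1;return m
H,S,V=[hsv[...,i] for i in range(3)]
red=((H<7)|(H>173))&(S>140)&(V>90);blue=(H>98)&(H<128)&(S>110)&(V>50);yel=(H>20)&(H<36)&(S>130)&(V>100)
def rep(n,m,z):
    v,u=np.nonzero(m); p=np.array([onz(c,a,b,z) for a,b in zip(u,v)]);print(n,len(u),"mean",p.mean(0).round(4),"min",p.min(0).round(4)[:2],"max",p.max(0).round(4)[:2],"depthz",np.median(P[m][:,2]).round(3))
rep("ptr",red&w((370,195,430,230)),.062);rep("mark",blue&w((345,155,390,185)),.062);rep("sample",yel&w((690,120,790,240)),.043)
rep("bar",(V<60)&w((325,10,465,55)),.045)
rep("blue",blue&w((335,310,440,400)),.06)
# fork heights map along x on left/right prong lines
m=w((335,225,445,400))&(P[...,2]>.05)&(P[...,2]<.075)
q=P[m]
for lo in np.arange(.60,.76,.006):
    k=(q[:,0]>lo)&(q[:,0]<=lo+.006)
    if k.sum()>3: print(round(lo+.003,3),k.sum(),"y",np.round(q[k,1].min(),3),np.round(np.sort(q[k,1])[::max(1,k.sum()//6)],3),"z",q[k,2].max().round(3))
st()
for nm,col in(("redtray",((H<7)|(H>173))&(S>140)&w((40,40,270,350))),):
    k=(P[...,2]>.012)&(P[...,2]<.024)&col
    v,u=np.nonzero(k);r=cv2.minAreaRect(P[k][:,:2].astype(np.float32)*1000);print(nm,r)
```

```text
ptr 55 mean [0.5917 0.0577 0.062 ] min [0.5887 0.0517] max [0.5952 0.0735] depthz 0.064
mark 80 mean [0.5605 0.0381 0.062 ] min [0.5571 0.0307] max [0.5631 0.0509] depthz 0.064
sample 1142 mean [0.5536 0.3102 0.043 ] min [0.5355 0.2879] max [0.5717 0.3313] depthz 0.043
bar 1600 mean [0.4686 0.055  0.045 ] min [0.4588 0.0107] max [0.4787 0.0966] depthz 0.051
blue 1984 mean [0.7153 0.0621 0.06  ] min [0.6847 0.0276] max [0.7381 0.0969] depthz 0.057
0.603 334 y 0.023 [0.023 0.037 0.049 0.06  0.072 0.082 0.093] z 0.057
0.609 233 y 0.023 [0.023 0.031 0.042 0.053 0.066 0.081 0.092] z 0.056
0.615 70 y 0.024 [0.024 0.025 0.027 0.029 0.089 0.091 0.093] z 0.056
0.621 63 y 0.024 [0.024 0.026 0.027 0.029 0.089 0.091 0.093] z 0.056
0.627 64 y 0.024 [0.024 0.025 0.028 0.03  0.089 0.092 0.093] z 0.056
0.633 183 y 0.024 [0.024 0.029 0.036 0.077 0.083 0.088 0.093] z 0.066
0.639 144 y 0.024 [0.024 0.03  0.034 0.04  0.078 0.086] z 0.066
0.699 91 y 0.03 [0.03  0.079 0.083 0.086 0.089 0.092 0.096] z 0.065
0.705 209 y 0.027 [0.027 0.032 0.036 0.041 0.079 0.086 0.095] z 0.065
0.711 54 y 0.028 [0.028 0.029 0.033 0.045 0.093 0.095] z 0.064
0.717 57 y 0.028 [0.028 0.03  0.032 0.091 0.092 0.095 0.097] z 0.061
0.723 260 y 0.028 [0.028 0.049 0.063 0.073 0.081 0.089 0.097] z 0.065
0.729 378 y 0.027 [0.027 0.038 0.046 0.056 0.069 0.083] z 0.066
0.735 222 y 0.028 [0.028 0.037 0.046 0.057 0.07  0.083] z 0.065
8.95 pos [0.6192 0.0638 0.2999] rot [ 1.7992e+02 -3.0000e-02 -1.7637e+02] F [-0.1 -0.1  0.4] w 0.0449 g 0.0 q [ 37.  24. -62.  81.  21.  87.  70.]
redtray ((608.0988159179688, -126.46393585205078), (225.56678771972656, 136.55975341796875), 2.6149086952209473)
```

```bash
python3 -m creep '[45,1.45,8.55,0,0,0,0, 45,1.45,8.55,1,0,0,0, 45,1.45,8.55,2,0,0,0, 45,1.45,8.55,3,0,0,0, 45,1.45,8.55,4,0,0,0, 45,1.45,8.55,5,0,0,0, 45,1.45,8.55,5.8,0,0,0, 45,1.45,8.55,6,0,0,0, 45,1.45,8.55,6,0,0,0]' 25;  python3 -c "
from h import *
st();go([.559,.317,.038],[180,0,-176]);cam('wrist','w2.png')"
```

```text
time_s: 9.85
tool_pos: [0.5594, 0.3152, 0.1193]
tool_rot: [-179.9, -0.1, -176.4]
force: [0.1, -0.9, 1.1]
grip_width: 0.045
grasp_force: 0.0
9.85 pos [0.5594 0.3152 0.1193] rot [-1.7994e+02 -1.4000e-01 -1.7642e+02] F [ 0.1 -0.9  1.1] w 0.045 g 0.0 q [ 10.  34. -58.  91.  30.  71.  41.]
shift [0.   0.06 2.71] turn [-0.01 -0.02 -0.07]
```

View pics/w2.png

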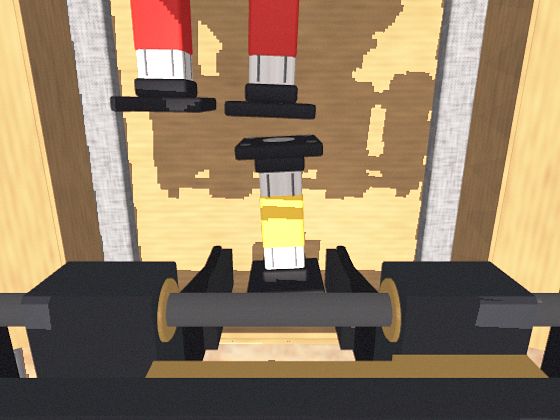

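The sample (283,230) is centred between the fingers (220 and 340). Descending to grasp.

```bash
python3 -m creep '[45,0,0.06,1.2,0,0,0, 45,0,0.06,2.2,0,0,0, 45,0,0.06,2.7,0,0,0, 45,0,0.06,2.7,0,0,0, 20,0,0.06,2.7,0,0,0, 20,0,0.06,2.7,0,0,0, 20,0,0.06,2.7,0,0,0, 20,0,0.06,2.7,0,0,0, 20,0,0.06,2.7,0,0,0]' 35;python3 -m creep '[20,0,0,-1,0,0,0, 20,0,0,-2,0,0,0, 20,0,0,-3,0,0,0, 20,0,0,-4,0,0,0, 20,0,0,-4.5,0,0,0, 20,0,0,-4.5,0,0,0]'; python3 -c "
from h import *
o=st();go([.6765,.060,.16],[180,0,-177.5]);c=cam('wrist','w3.png')"
```

```text
time_s: 10.8
tool_pos: [0.5608, 0.3176, 0.0406]
tool_rot: [180.0, 0.1, -176.4]
force: [-0.2, -1.3, 4.9]
grip_width: 0.026
grasp_force: 34.4
time_s: 11.4
tool_pos: [0.5607, 0.3179, 0.1759]
tool_rot: [179.9, 0.2, -176.4]
force: [0.3, 0.6, -2.4]
grip_width: 0.026
grasp_force: 34.3
11.4 pos [0.5607 0.3179 0.1759] rot [ 179.93    0.18 -176.44] F [ 0.3  0.6 -2.4] w 0.026 g 34.3 q [ 11.  32. -59.  88.  28.  76.  43.]
shift [-3.32 -8.82  0.53] turn [0.01 0.03 0.18]
```

View pics/w3.png

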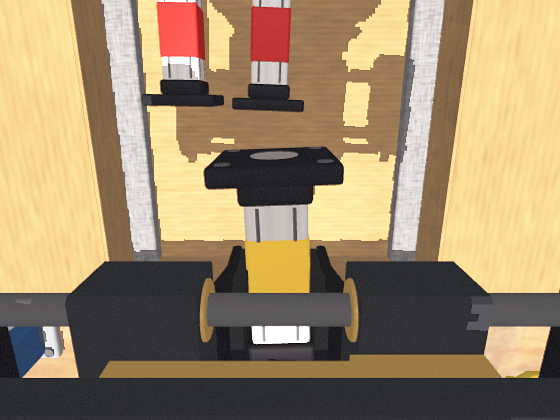

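Sample held; band edge at (278,240), near cap at (274,160). Measuring its offset along the tool.

Run:
```python
from h import *
c=cam("wrist");o=env.get_obs();p=np.array(o["tool_pos"])
def loc(u,v,dz):
    q=onz(c,u,v,p[2]+dz)-p; a=np.radians(o["tool_rot"][2]);ax=np.array([-np.cos(a),-np.sin(a)]) # ax = +x along housing
    return (q[:2]@ax).round(4), (q[:2]@[-ax[1],ax[0]]).round(4)
print("band edge (expect -.018-off)",loc(278,240,.0014)); print("band far",loc(280,326,.0014))
print("cap front top edge/inner",loc(274,167,.0134),loc(274,148,.0134))
print("waist sides at 220", loc(244,222,.0014),loc(308,222,.0014),"at 238",loc(246,238,.0014),loc(311,238,.0014))
```

```text
band edge (expect -.018-off) (np.float64(-0.0225), np.float64(0.0004))
band far (np.float64(0.0187), np.float64(0.0013))
cap front top edge/inner (np.float64(-0.0553), np.float64(-0.001)) (np.float64(-0.0621), np.float64(-0.0009))
waist sides at 220 (np.float64(-0.0304), np.float64(-0.0135)) (np.float64(-0.0304), np.float64(0.0127)) at 238 (np.float64(-0.0234), np.float64(-0.0128)) (np.float64(-0.0234), np.float64(0.0141))
```

Run:
```python
from h import *
c=cam("wrist");o=env.get_obs();p=np.array(o["tool_pos"]);P=cloud(c)
a=np.radians(o["tool_rot"][2]);ax=np.array([-np.cos(a),-np.sin(a)])
X=(P[...,:2]-p[:2])@ax; Z=P[...,2]-p[2]
for v in list(range(146,292,6))+[290,330,336,342,348,354]: print(v,X[v,270:290].mean().round(4),Z[v,270:290].mean().round(4),c["color"][v,278].tolist())
```

```text
146 -0.0413 -0.1669 [172, 134, 95]
152 -0.0569 -0.0164 [137, 129, 128]
158 -0.0567 -0.0005 [137, 130, 129]
164 -0.0565 0.0121 [27, 28, 33]
170 -0.0549 0.0153 [42, 38, 45]
176 -0.0528 0.0154 [28, 28, 33]
182 -0.0506 0.0155 [35, 34, 37]
188 -0.046 0.0055 [36, 35, 38]
194 -0.0436 0.0054 [41, 39, 44]
200 -0.0412 0.0051 [33, 36, 33]
206 -0.0382 0.0033 [211, 203, 198]
212 -0.0357 0.0033 [202, 194, 189]
218 -0.0331 0.0032 [202, 193, 187]
224 -0.0306 0.0031 [202, 194, 192]
230 -0.0281 0.0034 [203, 195, 192]
236 -0.0254 0.0031 [200, 192, 189]
242 -0.0229 0.0034 [229, 183, 65]
248 -0.0204 0.0037 [228, 183, 64]
254 -0.0178 0.0037 [229, 186, 65]
260 -0.0149 0.0033 [229, 185, 66]
266 -0.0157 0.0106 [228, 180, 63]
272 -0.0095 0.0035 [230, 184, 69]
278 -0.0068 0.0036 [228, 182, 64]
284 -0.0041 0.0038 [229, 184, 65]
290 -0.0011 0.0035 [229, 184, 66]
290 -0.0011 0.0035 [229, 184, 66]
330 0.0189 0.0029 [255, 255, 255]
336 0.022 0.003 [255, 255, 255]
342 0.0251 0.0029 [255, 255, 255]
348 0.0268 0.0049 [74, 71, 72]
354 0.0299 0.0049 [78, 70, 75]
```

```bash
python3 -c "
from h import *
c=dict(np.load('w1.npz'))
print(onz(c,462/1.42,291/1.42,.097),onz(c,565/1.42,286/1.42,.062))
go([.677,.0603,.14],[180,0,-177.5])"
```

```text
[0.63649769 0.1117103  0.097     ] [0.63724451 0.19486449 0.062     ]
shift [-3.39 -8.76  1.07] turn [-0.01 -0.02  0.18]
```

```bash
python3 -m creep '[20,-1.5,-2,0,0,0,0.1, 20,-2.5,-3.6,0,0,0,0.2, 20,-3.4,-5.2,0,0,0,0.2, 20,-3.4,-6.8,0,0,0,0.2, 20,-3.4,-8,0.5,0,0,0.2, 20,-3.4,-8.76,1,0,0,0.2, 20,-3.4,-8.76,1,0,0,0.2, 20,-3.4,-8.76,1,0,0,0.2, 20,-3.4,-8.76,1,0,0,0.2]' ; python3 -c "
from h import *
st();go([.677,.0603,.14],[180,0,-177.5]);c=cam('wrist','w4.png');P=cloud(c)
o=env.get_obs();p=np.array(o['tool_pos']);a=np.radians(o['tool_rot'][2]);ax=np.array([-np.cos(a),-np.sin(a)])
X=(P[...,:2]-p[:2])@ax; Z=P[...,2]-p[2]
for v in range(146,240,6): print(v,X[v,270:290].mean().round(4),Z[v,270:290].mean().round(4))
"
```

```text
time_s: 12.45
tool_pos: [0.6772, 0.063, 0.1431]
tool_rot: [179.9, -0.1, -177.5]
force: [-0.5, 0.2, -1.9]
grip_width: 0.0259
grasp_force: 34.3
12.45 pos [0.6772 0.063  0.1431] rot [ 1.7991e+02 -1.0000e-01 -1.7751e+02] F [-0.5  0.2 -1.9] w 0.0259 g 34.3 q [ 30.  37. -55.  84.  30.  75.  65.]
shift [ 0.01 -0.09  0.1 ] turn [ 0.01 -0.02 -0.  ]
146 -0.0469 -0.1259
152 -0.0585 -0.0097
158 -0.0572 -0.0017
164 -0.057 0.0109
170 -0.0554 0.0142
176 -0.0533 0.0143
182 -0.0511 0.014
188 -0.0465 0.004
194 -0.0441 0.004
200 -0.0417 0.004
206 -0.0386 0.0017
212 -0.0362 0.0019
218 -0.0336 0.0017
224 -0.0311 0.0018
230 -0.0287 0.0022
236 -0.0259 0.0018
```

View pics/w4.png

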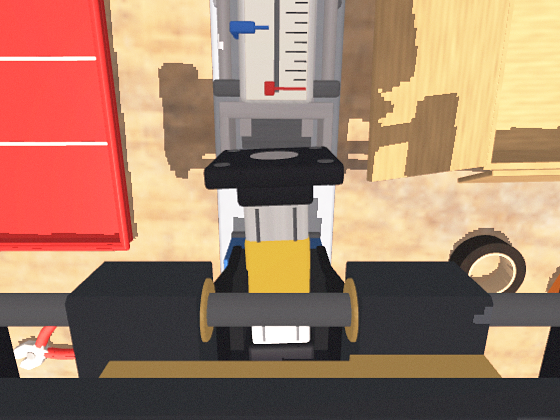

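Sample over the tester: cap (274,165), draw-fork region (280,125), pointer (285,88), mark (240,28). Checking the slot against the sample with depth.

Run:
```python
from h import *
c=cam("wrist");P=cloud(c);o=env.get_obs();p=np.array(o["tool_pos"])
m=(P[...,2]>.045)&(P[...,2]<.08)&(P[...,0]>.60)&(P[...,0]<.66)&(P[...,1]>.0)&(P[...,1]<.11)
q=P[m]
for lo in np.arange(.60,.66,.006):
    k=(q[:,0]>lo)&(q[:,0]<=lo+.006)
    if k.sum()>3: print(round(lo+.003,3),k.sum(),np.round(np.sort(q[k,1])[::max(1,k.sum()//8)],4),"z",np.median(q[k,2]).round(3))
w=(P[...,2]>p[2]-.03)&(P[...,2]<p[2]+.02)
for lo,hi in((.617,.626),(.636,.648),(.650,.660)):
    k=w&(P[...,0]>lo)&(P[...,0]<hi)&(abs(P[...,1]-.06)<.04)&(P[...,2]>p[2]-.004); y=P[k][:,1]; print("sample",lo,y.min().round(4),y.max().round(4),P[k][:,2].max().round(4))
```

```text
0.603 1135 [0.0233 0.0327 0.0413 0.0498 0.0583 0.0669 0.0754 0.084  0.0926] z 0.054
0.609 768 [0.0231 0.0296 0.0376 0.0462 0.056  0.0653 0.0764 0.0876] z 0.054
0.615 219 [0.0239 0.0254 0.0271 0.0289 0.0298 0.0882 0.0899 0.0916 0.0932] z 0.054
0.621 220 [0.0239 0.0254 0.0271 0.029  0.0298 0.0882 0.0899 0.0917 0.0937] z 0.054
0.627 142 [0.024  0.0254 0.0267 0.0279 0.029  0.0299 0.0878 0.0907 0.0933] z 0.054
0.633 18 [0.0245 0.0248 0.0249 0.0253 0.0253 0.0259 0.0267 0.0276 0.0302] z 0.054
sample 0.617 0.0345 0.0846 0.16
sample 0.636 0.0455 0.0751 0.15
sample 0.65 0.0485 0.0756 0.1486
```

```bash
python3 -m creep '[20,0,-0.07,0.5,0,0,0, 20,0,-0.07,1,0,0,0, 20,0,-0.07,1.5,0,0,0, 20,0,-0.07,1.8,0,0,0, 20,0,-0.07,2,0,0,0, 20,0,-0.07,2.2,0,0,0, 20,0,-0.07,2.2,0,0,0]'; python3 -m creep '[20,0,0,0.2,0,0,0, 20,0,0,0.4,0,0,0, 20,0,0,0.6,0,0,0, 20,0,0,0.7,0,0,0, 20,0,0,0.7,0,0,0]'; python3 -c "
from h import *
st()"
```

```text
time_s: 13.25
tool_pos: [0.6778, 0.0592, 0.0772]
tool_rot: [180.0, -0.1, -177.6]
force: [0.2, 1.4, -1.8]
grip_width: 0.0262
grasp_force: 34.3
time_s: 13.75
tool_pos: [0.6778, 0.0592, 0.0563]
tool_rot: [180.0, -0.1, -177.6]
force: [0.1, 0.4, -3.2]
grip_width: 0.0262
grasp_force: 34.3
13.75 pos [0.6778 0.0592 0.0563] rot [ 1.7999e+02 -6.0000e-02 -1.7762e+02] F [ 0.1  0.4 -3.2] w 0.0262 g 34.3 q [ 29.  41. -52.  88.  34.  68.  63.]
```

```bash
python3 -m creep '[20,0,0.03,0.1,0,0,0, 20,0,0.03,0.2,0,0,0, 20,0,0.03,0.2,0,0,0]'; python3 -m creep '[45,0,0,0,0,0,0, 45,0,0,0,0,0,0, 45,0,0,0,0,0,0, 45,0,0,0,0,0,0, 45,0,0,-1,0,0,0, 45,0,0,-2,0,0,0, 45,0,0,-3,0,0,0, 45,0,0,-4,0,0,0, 45,0,0,-5,0,0,0, 45,0,0,-5,0,0,0]'; python3 -c "
from h import *
st();c=cam('wrist','w5.png',(140,0,420,280),2)"
```

```text
time_s: 14.05
tool_pos: [0.6785, 0.0598, 0.0536]
tool_rot: [-179.9, 0.0, -177.6]
force: [-5.9, -1.0, 10.7]
grip_width: 0.0261
grasp_force: 34.3
time_s: 15.05
tool_pos: [0.6803, 0.0611, 0.206]
tool_rot: [180.0, 0.4, -177.6]
force: [0.9, -0.1, 0.7]
grip_width: 0.0452
grasp_force: 0.0
15.05 pos [0.6803 0.0611 0.206 ] rot [ 179.95    0.43 -177.63] F [ 0.9 -0.1  0.7] w 0.0452 g 0.0 q [ 31.  34. -57.  80.  28.  81.  67.]
```

View pics/w5.png

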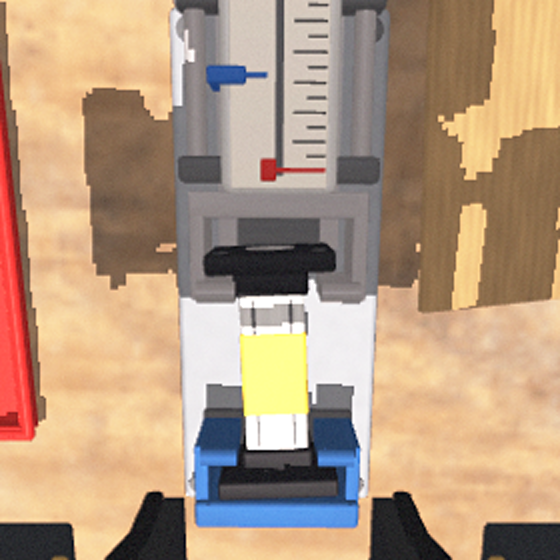

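Seated: near cap (270,260) behind the draw fork, far cap (280,480) behind the blue prongs. Pointer line (300,170), mark line (255,75). On to the handle.

Run:
```python
from h import *
c=cam("wrist");P=cloud(c);o=env.get_obs()
print("band z",np.median(P[175:195,270:285,2]),"caps",np.median(P[125:130,265:280],axis=(0,1)))
# pointer/mark at height .062
for n,u,v in(("ptr",140+305/2,171/2),("mark",140+258/2,75/2)): print(n,onz(c,u,v,.062).round(4))
go([.4686,.052,.20],[180,0,92.5])
```

```text
band z 0.05650602809555259 caps [0.6219821  0.05306875 0.05299198]
ptr [0.5908 0.0672 0.062 ]
mark [0.5592 0.0488 0.062 ]
shift [7.   0.02 0.04] turn [1.000e-02 1.000e-02 1.498e+01]
```

```bash
python3 -m creep '[40,7,0,0,0,0,15, 40,7,0,0,0,0,15, 40,7,0,0,0,0,15, 40,7,0,0,0,0,15, 40,7,0,0,0,0,15, 40,7,0,0,0,0,15, 40,7,0,0,0,0,15, 40,7,0,0,0,0,15, 40,7,0,0,0,0,15, 40,7,0,0,0,0,15, 40,7,0,0,0,0,15, 40,7,0,0,0,0,15]'; python3 -c "
from h import *
st();go([.4686,.052,.12],[180,0,92.5]);go([.4686,.052,.045],[180,0,92.5])"
```

```text
time_s: 16.35
tool_pos: [0.4675, 0.0509, 0.1999]
tool_rot: [-179.9, -0.0, 92.3]
force: [0.5, -0.3, -0.5]
grip_width: 0.0401
grasp_force: 0.0
16.35 pos [0.4675 0.0509 0.1999] rot [-1.7988e+02 -2.0000e-02  9.2340e+01] F [ 0.5 -0.3 -0.5] w 0.0401 g 0.0 q [ 53.   0. -61. 109.   0.  71.  -6.]
shift [0.03 0.04 2.66] turn [-0.02 -0.   -0.03]
shift [0.03 0.05 5.16] turn [-0.02 -0.   -0.03]
```

```bash
python3 -m creep '[40,0,0.05,1.5,0,0,0, 40,0,0.05,3,0,0,0, 40,0,0.05,4.2,0,0,0, 40,0,0.05,5.1,0,0,0, 40,0,0.05,5.1,0,0,0, 15,0,0.05,5.1,0,0,0, 15,0,0.05,5.1,0,0,0, 15,0,0.05,5.1,0,0,0, 15,0,0.05,5.1,0,0,0, 15,0,0.05,5.1,0,0,0]' 20; python3 -c "
from h import *
st();c=cam('wrist');d=cam('side');t=cam('top');
o=lambda a,s,b:cv2.resize(a[b[1]:b[3],b[0]:b[2],::-1],(400,400*(b[3]-b[1])//(b[2]-b[0])))
A=o(t['color'],0,(270,140,340,250));B=o(c['color'],0,(0,0,560,420));D=o(d['color'],0,(200,170,320,250))
im=np.zeros((600,800,3),np.uint8);A=A[:600];im[:A.shape[0],:400]=A;im[:B.shape[0],400:]=B;im[300:300+D.shape[0],400:]=D[:300];cv2.imwrite('pics/h1.png',im)"
```

```text
time_s: 17.35
tool_pos: [0.4698, 0.051, 0.0489]
tool_rot: [-180.0, 0.1, 92.4]
force: [-3.8, -0.8, 7.3]
grip_width: 0.0175
grasp_force: 20.0
17.35 pos [0.4698 0.051  0.0489] rot [-1.7999e+02  8.0000e-02  9.2350e+01] F [-3.8 -0.8  7.3] w 0.0175 g 20.0 q [ 44.  17. -59. 118.  18.  54. -21.]
```

View pics/h1.png

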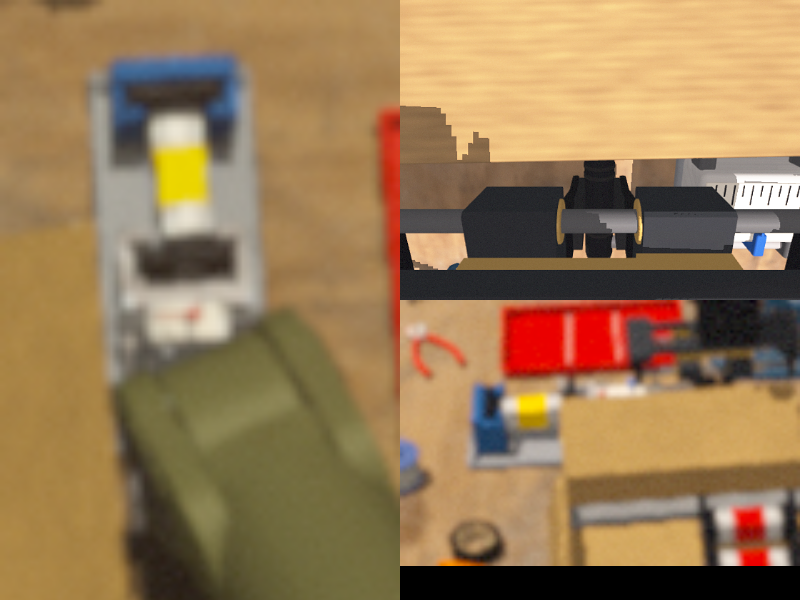

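```bash
for i in 1; do python3 -m creep '[15,0,-0.3,0,0,0,0, 15,0,-0.5,0,0,0,0, 15,0,-0.5,0,0,0,0, 15,0,-0.5,0,0,0,0]'; done; python3 -m creep '[15,0,-0.2,0,0,0,0, 15,0,-0.3,0,0,0,0, 15,0,-0.3,0,0,0,0, 15,0,-0.3,0,0,0,0]' ; python3 -c "
from h import *
t=cam('top');w=cam('wrist','h2.png')
cv2.imwrite('pics/h2t.png',cv2.resize(t['color'][190:260,275:330,::-1],None,fx=8,fy=8,interpolation=2))
np.savez('t2.npz',**t);np.savez('w2.npz',**w)"
```

```text
time_s: 17.9
tool_pos: [0.456, 0.0506, 0.0488]
tool_rot: [179.8, 0.0, 92.4]
force: [2.8, -0.7, 4.9]
grip_width: 0.0172
grasp_force: 20.0
time_s: 18.3
tool_pos: [0.4471, 0.0503, 0.0488]
tool_rot: [179.8, 0.0, 92.4]
force: [4.4, 0.2, 6.1]
grip_width: 0.0174
grasp_force: 20.0
```

View pics/h2.png

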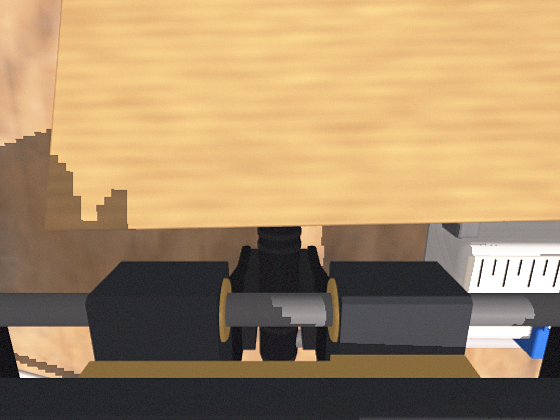

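Wrist view while pulled: the gauge-case front edge is at (428,235), the scale starts at (470,260) and the blue mark is at (538,342). The pointer is out of view, so I'll measure the case front against the bar.

Run:
```python
from h import *
w=dict(np.load('w2.npz'));P=cloud(w);o=env.get_obs();p=np.array(o["tool_pos"]);a=np.radians(2.4);ax=np.array([np.cos(a),np.sin(a)])
D=(P[...,:2]-p[:2])@ax
m=(P[...,2]>.045)&(P[...,2]<.075);m[:,:400]=0;m[292:]=0
for v in (226,232,238,246,254,262,270,280,288):
    u=np.nonzero(m[v])[0]; print(v,u[:1],[(D[v,k].round(4),P[v,k].round(3).tolist()) for k in u[:2]])
hsv=cv2.cvtColor(w["color"],cv2.COLOR_RGB2HSV);b=(hsv[...,0]>98)&(hsv[...,0]<128)&(hsv[...,1]>110)&(hsv[...,2]>60);b[:,:480]=0;b[:320]=0
v,u=np.nonzero(b);q=np.array([onz(w,x,y,.062) for x,y in zip(u,v)]);print("mark D min/max/mean",((q[:,:2]-p[:2])@ax)[[0]],((q[:,:2]-p[:2])@ax).min(),((q[:,:2]-p[:2])@ax).max(),u.min(),u.max(),v.min(),v.max())
t=dict(np.load('t2.npz'));h=cv2.cvtColor(t["color"],cv2.COLOR_RGB2HSV)
r=((h[...,0]<8)|(h[...,0]>172))&(h[...,1]>70)&(h[...,2]>90);r[:190]=0;r[260:]=0;r[:,:285]=0;r[:,:]&=(np.arange(560)<325)[None]
v,u=np.nonzero(r);print(list(zip(u,v))[:20]); 
if len(u): print(onz(t,u.mean(),v.mean(),.062))
```

```text
226 [452] [(np.float64(0.0713), [0.517, 0.081, 0.047]), (np.float64(0.0716), [0.518, 0.081, 0.047])]
232 [450] [(np.float64(0.0716), [0.518, 0.078, 0.046]), (np.float64(0.0721), [0.518, 0.078, 0.045])]
238 [447] [(np.float64(0.0709), [0.517, 0.075, 0.045]), (np.float64(0.071), [0.517, 0.075, 0.046])]
246 [446] [(np.float64(0.0705), [0.517, 0.071, 0.046]), (np.float64(0.0697), [0.516, 0.073, 0.048])]
254 [444] [(np.float64(0.0705), [0.517, 0.067, 0.045]), (np.float64(0.0709), [0.517, 0.068, 0.045])]
262 [443] [(np.float64(0.0704), [0.517, 0.064, 0.046]), (np.float64(0.0704), [0.517, 0.064, 0.046])]
270 [446] [(np.float64(0.0704), [0.517, 0.062, 0.049]), (np.float64(0.0703), [0.517, 0.062, 0.05])]
280 [455] [(np.float64(0.0709), [0.518, 0.061, 0.056]), (np.float64(0.0706), [0.517, 0.062, 0.058])]
288 [463] [(np.float64(0.0729), [0.52, 0.059, 0.06]), (np.float64(0.0729), [0.52, 0.06, 0.06])]
mark D min/max/mean [0.10746787] 0.09597866998072549 0.1099070279755616 514 550 326 357
[(np.int64(304), np.int64(202))]
[0.56700826 0.05288798 0.062     ]
```

View pics/h2t.png

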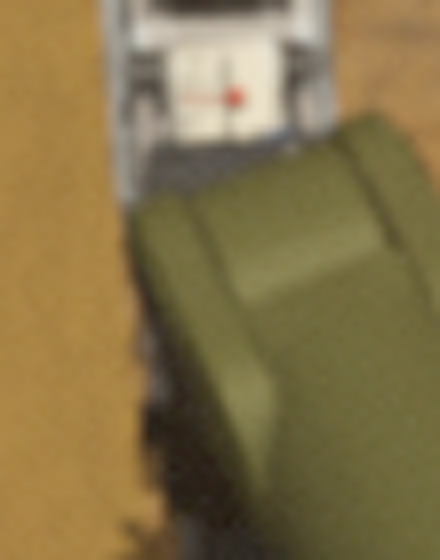

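Top crop: pointer at (235,98), mark hidden by the arm. Wrist depth puts the reading at about 14.5 mm, so about 18.5 mm more is needed.

```bash
python3 -m creep '[15,0,-0.25,0,0,0,0, 15,0,-0.45,0,0,0,0, 15,0,-0.62,0,0,0,0, 15,0,-0.62,0,0,0,0]'
cat > m.py <<'E'
from h import *
w=cam('wrist');t=cam('top');P=cloud(w);o=st();p=np.array(o["tool_pos"]);a=np.radians(2.4);ax=np.array([np.cos(a),np.sin(a)])
D=(P[...,:2]-p[:2])@ax
m=(P[...,2]>.045)&(P[...,2]<.075);m[:,:400]=0;m[292:]=0
print([D[v,np.nonzero(m[v])[0][0]].round(4) for v in(246,254,262,270,280) if m[v].any()])
hsv=cv2.cvtColor(w["color"],cv2.COLOR_RGB2HSV);b=(hsv[...,0]>98)&(hsv[...,0]<128)&(hsv[...,1]>110)&(hsv[...,2]>60);b[:,:480]=0;b[:320]=0;print("blue wrist",b.sum(), np.nonzero(b)[1].min() if b.any() else None)
cv2.imwrite('pics/h3t.png',cv2.resize(t['color'][170:240,275:330,::-1],None,fx=8,fy=8,interpolation=2))
h=cv2.cvtColor(t["color"],cv2.COLOR_RGB2HSV)
for n,k in(("red",((h[...,0]<8)|(h[...,0]>172))&(h[...,1]>60)&(h[...,2]>90)),("blue",(h[...,0]>98)&(h[...,0]<128)&(h[...,1]>60)&(h[...,2]>60))):
    k=k.copy();k[:180]=0;k[260:]=0;k[:,:290]=0;k[:,320:]=0;v,u=np.nonzero(k);print(n,[(x,y,onz(t,x,y,.062).round(4)[0]) for x,y in zip(u,v)][:8])
E
python3 m.py
```

```text
time_s: 18.8
tool_pos: [0.4272, 0.0497, 0.0481]
tool_rot: [179.9, 0.0, 92.4]
force: [6.2, 1.1, -0.3]
grip_width: 0.0516
grasp_force: 2.7
18.9 pos [0.4279 0.0498 0.0481] rot [ 1.7988e+02 -2.0000e-02  9.2370e+01] F [ 7.3  0.7 -2.2] w 0.0405 g 3.4 q [ 50.  10. -62. 123.  11.  52. -17.]
[np.float64(0.0897), np.float64(0.0894), np.float64(0.0898), np.float64(0.0916), np.float64(0.0964)]
blue wrist 0 None
red [(np.int64(304), np.int64(203), np.float64(0.5639))]
blue [(np.int64(310), np.int64(206), np.float64(0.5541)), (np.int64(311), np.int64(206), np.float64(0.5541)), (np.int64(309), np.int64(207), np.float64(0.551)), (np.int64(310), np.int64(207), np.float64(0.551)), (np.int64(311), np.int64(207), np.float64(0.5509))]
```

The grip slackened once, and the bar slipped toward the far finger without any overshoot. Re-closing brings it to the target.

```bash
python3 -m creep '[15,0,0,0,0,0,0, 15,0,0,0,0,0,0, 15,0,0,0,0,0,0]' 30; python3 m.py
```

```text
time_s: 19.2
tool_pos: [0.4292, 0.0499, 0.0482]
tool_rot: [179.7, -0.1, 92.4]
force: [9.7, 0.1, -4.6]
grip_width: 0.0171
grasp_force: 23.4
19.3 pos [0.4292 0.0499 0.0482] rot [ 1.7974e+02 -7.0000e-02  9.2370e+01] F [10.  -0.4 -4. ] w 0.0168 g 30.0 q [ 50.  10. -62. 123.  11.  52. -17.]
[np.float64(0.0881), np.float64(0.0878), np.float64(0.0887), np.float64(0.0883), np.float64(0.0886)]
blue wrist 0 None
red [(np.int64(304), np.int64(207), np.float64(0.5513)), (np.int64(305), np.int64(207), np.float64(0.5512)), (np.int64(304), np.int64(208), np.float64(0.5482))]
blue [(np.int64(310), np.int64(206), np.float64(0.5541)), (np.int64(311), np.int64(206), np.float64(0.5541)), (np.int64(309), np.int64(207), np.float64(0.551)), (np.int64(310), np.int64(207), np.float64(0.551)), (np.int64(311), np.int64(207), np.float64(0.5509))]
```

View pics/h3t.png

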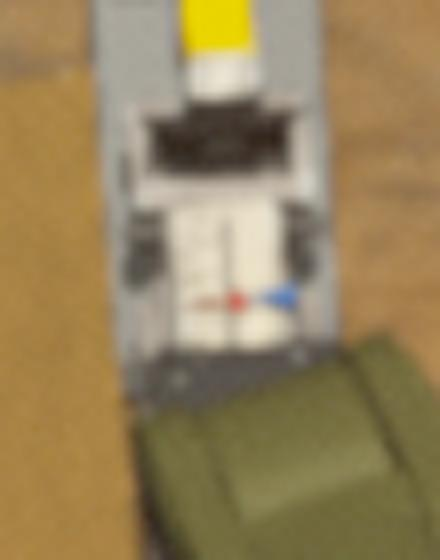

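The pointer (235,300) and the mark (283,297) are level, allowing for the axis tilt. Holding, then returning.

```bash
python3 -m creep '[15,0,0,0,0,0,0, 15,0,0,0,0,0,0, 15,0,0,0,0,0,0, 15,0,0,0,0,0,0, 15,0,0,0,0,0,0, 15,0,0,0,0,0,0, 15,0,0,0,0,0,0, 15,0,0,0,0,0,0, 15,0,0,0,0,0,0, 15,0,0,0,0,0,0, 15,0,0,0,0,0,0, 15,0,0,0,0,0,0]' 30; python3 -m creep '[15,0,0,0,0,0,0, 15,0,0,0,0,0,0, 15,0,0,0,0,0,0, 15,0,0,0,0,0,0, 15,0,0,0,0,0,0, 15,0,0,0,0,0,0, 15,0,0,0,0,0,0, 15,0,0,0,0,0,0, 15,0,0,0,0,0,0, 15,0,0,0,0,0,0]' ; python3 -m creep '[15,0,0.3,0,0,0,0, 15,0,0.6,0,0,0,0, 15,0,0.9,0,0,0,0, 15,0,1.15,0,0,0,0, 15,0,1.3,0,0,0,0, 15,0,1.35,0,0,0,0, 40,0,1.35,0,0,0,0, 40,0,1.35,0,0,0,0, 40,0,1.35,0,0,0,0, 40,0,1.35,0,0,0,0]'; python3 -m creep '[40,0,0,-1,0,0,0, 40,0,0,-2.5,0,0,0, 40,0,0,-4,0,0,0, 40,0,0,-5,0,0,0, 40,0,0,-5,0,0,0]'; python3 m.py|grep red; python3 -c "
from h import *
go([.677,.0603,.20],[180,0,-177.5])"
```

```text
time_s: 20.5
tool_pos: [0.4292, 0.0499, 0.0482]
tool_rot: [179.7, -0.1, 92.4]
force: [9.6, -0.7, -4.0]
grip_width: 0.0173
grasp_force: 30.0
time_s: 21.5
tool_pos: [0.4292, 0.0499, 0.0482]
tool_rot: [179.7, -0.1, 92.4]
force: [9.3, 0.4, -4.3]
grip_width: 0.0169
grasp_force: 30.0
time_s: 22.5
tool_pos: [0.4667, 0.0512, 0.0474]
tool_rot: [-179.9, 0.0, 92.4]
force: [0.5, -0.1, -0.3]
grip_width: 0.0378
grasp_force: 0.0
time_s: 23.0
tool_pos: [0.4701, 0.0515, 0.2018]
tool_rot: [179.6, 0.2, 92.3]
force: [-0.2, 0.3, -0.2]
grip_width: 0.0399
grasp_force: 0.0
red []
shift [ 0.03  6.99 -0.06] turn [-1.000e-02  1.000e-02 -1.503e+01]
```

```bash
python3 -m creep '[45,0,7,0,0,0,-15, 45,0,7,0,0,0,-15, 45,0,7,0,0,0,-15, 45,0,7,0,0,0,-15, 45,0,7,0,0,0,-15, 45,0,7,0,0,0,-15, 45,0,7,0,0,0,-15, 45,0,7,0,0,0,-15, 45,0,7,0,0,0,-15, 45,0,7,0,0,0,-15, 45,0,7,0,0,0,-15, 45,0,7,0,0,0,-15]' >/dev/null
python3 - <<'E'
from h import *
c=cam("wrist");st();P=cloud(c)
h=cv2.cvtColor(c["color"],cv2.COLOR_RGB2HSV)
y=(h[...,0]>20)&(h[...,0]<36)&(h[...,1]>100)&(h[...,2]>100)&(np.abs(P[...,2]-.055)<.012)&(abs(P[...,1]-.06)<.03)
q=P[y];print("band",len(q),q.min(0).round(4),q.max(0).round(4),q.mean(0).round(4))
r=((h[...,0]<8)|(h[...,0]>172))&(h[...,1]>120)&(h[...,2]>90)&(P[...,2]>.055)&(abs(P[...,1]-.06)<.03)
b=(h[...,0]>98)&(h[...,0]<128)&(h[...,1]>110)&(P[...,2]>.055)&(P[...,0]<.62)&(abs(P[...,1]-.06)<.04)
print("ptr",P[r].mean(0).round(4),"mark",P[b].mean(0).round(4))
go([q[:,0].mean()+.006,.0603,.053],[180,0,-177.5])
E
```

```text
24.35 pos [0.6766 0.0603 0.1956] rot [ 179.96   -0.2  -177.68] F [-0.1 -1.2  0.4] w 0.0446 g 0.0 q [ 38.  43. -72.  80.  40.  85.  60.]
band 1368 [0.65   0.0441 0.0537] [0.6852 0.0717 0.0591] [0.6672 0.0582 0.0565]
ptr [0.5944 0.0577 0.1891] mark [0.5627 0.0395 0.078 ]
shift [0.1  0.   4.75] turn [ 0.01 -0.03 -0.03]
```

```bash
python3 -m creep '[45,0.1,0,1.5,0,0,0, 45,0.1,0,3,0,0,0, 45,0.1,0,4.2,0,0,0, 45,0.1,0,4.75,0,0,0, 45,0.1,0,4.75,0,0,0, 20,0.1,0,4.75,0,0,0, 20,0.1,0,4.75,0,0,0, 20,0.1,0,4.75,0,0,0, 20,0.1,0,4.75,0,0,0]' 35; python3 -m creep '[20,0,0,-0.5,0,0,0, 20,0,0,-1,0,0,0, 20,0,0,-1.7,0,0,0, 20,0,0,-3,0,0,0, 20,0,0,-4.5,0,0,0, 20,0,0,-5,0,0,0, 20,0,0,-5,0,0,0]'
python3 - <<'E'
from h import *
c=cam("wrist");o=st();p=np.array(o["tool_pos"]);P=cloud(c)
a=np.radians(o["tool_rot"][2]);ax=np.array([-np.cos(a),-np.sin(a)])
X=(P[...,:2]-p[:2])@ax; Z=P[...,2]-p[2]
for v in (158,164,170,176,182,188,200,206,212): print(v,X[v,270:290].mean().round(4),Z[v,270:290].mean().round(4))
go([.52,-.3165,.20],[180,0,93.5])
E
```

```text
time_s: 25.25
tool_pos: [0.6757, 0.0596, 0.0575]
tool_rot: [-180.0, 0.2, -177.7]
force: [-0.7, -1.1, 5.6]
grip_width: 0.0256
grasp_force: 35.0
time_s: 25.95
tool_pos: [0.6752, 0.0609, 0.2088]
tool_rot: [180.0, 0.2, -177.6]
force: [0.1, -0.2, -2.3]
grip_width: 0.0259
grasp_force: 35.0
26.0 pos [0.6744 0.0601 0.2061] rot [-1.7997e+02  4.0000e-02 -1.7761e+02] F [-0.1 -0.  -2.4] w 0.026 g 35.0 q [ 38.  42. -72.  80.  40.  86.  60.]
158 -0.0569 0.006
164 -0.0558 0.0131
170 -0.0536 0.0131
176 -0.0514 0.0131
182 -0.0474 0.0052
188 -0.0445 0.0033
200 -0.0393 0.0024
206 -0.0365 0.0013
212 -0.0339 0.0012
shift [  5.66 -12.33   0.21] turn [0.000e+00 1.000e-02 1.481e+01]
```

```bash
python3 -m creep '[20,5.65,-12.3,0.2,0,0,14.8, 20,5.65,-12.3,0.2,0,0,14.8, 20,5.65,-12.3,0.2,0,0,14.8, 20,5.65,-12.3,0.2,0,0,14.8, 20,5.65,-12.3,0.2,0,0,14.8, 20,5.65,-12.3,0.2,0,0,14.8, 20,5.65,-12.3,0.2,0,0,14.8, 20,5.65,-12.3,0.2,0,0,14.8, 20,5.65,-12.3,0.2,0,0,14.8, 20,5.65,-12.3,0.2,0,0,14.8, 20,5.65,-12.3,0.2,0,0,14.8, 20,5.65,-12.3,0.2,0,0,14.8]' >/dev/null; python3 -c "
from h import *
st();go([.52,-.317,.08],[180,0,93.5]);c=cam('wrist');P=cloud(c);h=cv2.cvtColor(c['color'],cv2.COLOR_RGB2HSV)
g=(h[...,0]>45)&(h[...,0]<80)&(h[...,1]>110)
k=g&(P[...,2]>.012)&(P[...,2]<.024)&(abs(P[...,0]-.52)<.13)
print(cv2.minAreaRect(P[k][:,:2].astype(np.float32)*1000),P[k].min(0),P[k].max(0))
c=cam('wrist','g1.png')"
```

```text
27.2 pos [ 0.5187 -0.3158  0.1971] rot [-1.7979e+02 -1.2000e-01  9.3520e+01] F [ 1.   0.2 -2.1] w 0.0263 g 35.0 q [ 76.  26. -61.  91.  24.  77.  15.]
shift [-0.05  0.06  3.9 ] turn [-0.04 -0.02  0.  ]
((522.6927490234375, -306.6787109375), (225.27117919921875, 134.7644805908203), 3.9545111656188965) [ 0.40670886 -0.38038021  0.01200184] [ 0.63851796 -0.2325712   0.02181459]
```

View pics/g1.png

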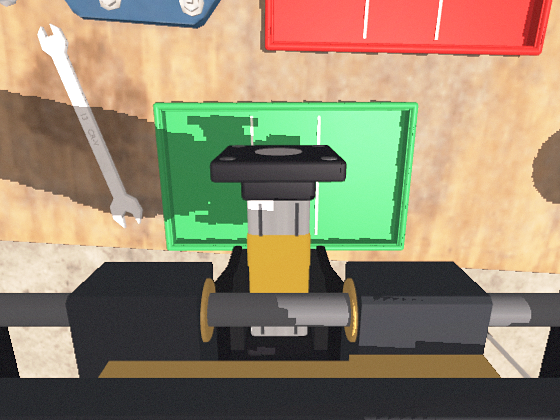

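Sample over the green tray's middle slot: cap (278,165), white lines (252,115) and (318,180). Lowering.

```bash
python3 -m creep '[20,0.05,0.12,1.5,0,0,0, 20,0.05,0.12,3,0,0,0, 20,0.05,0.12,4,0,0,0, 20,0.05,0.12,4.7,0,0,0, 20,0.05,0.12,4.9,0,0,0, 20,0.05,0.12,4.9,0,0,0]'; python3 -m creep '[20,0,0,0.1,0,0,0, 20,0,0,0.2,0,0,0, 20,0,0,0.25,0,0,0, 20,0,0,0.25,0,0,0]'
```

```text
time_s: 27.9
tool_pos: [0.5233, -0.3136, 0.0515]
tool_rot: [-179.9, -0.1, 93.6]
force: [0.3, -0.7, -2.6]
grip_width: 0.0259
grasp_force: 35.0
time_s: 28.3
tool_pos: [0.524, -0.3144, 0.0454]
tool_rot: [180.0, 0.0, 93.6]
force: [0.7, -0.3, -1.5]
grip_width: 0.0258
grasp_force: 35.0
```

```bash
python3 -m creep '[20,0,0,0.05,0,0,0, 20,0,0,0.1,0,0,0, 20,0,0,0.1,0,0,0, 42,0,0,0.1,0,0,0, 42,0,0,0.1,0,0,0, 42,0,0,0.1,0,0,0, 42,0,0,-1,0,0,0, 42,0,0,-2.5,0,0,0, 42,0,0,-4,0,0,0, 42,0,0,-5.5,0,0,0, 42,0,0,-6,0,0,0, 42,0,0,-6,0,0,0]'; python3 -c "
from h import *
c=cam('wrist');P=cloud(c);h=cv2.cvtColor(c['color'],cv2.COLOR_RGB2HSV)
y=(h[...,0]>20)&(h[...,0]<36)&(h[...,1]>100)&(h[...,2]>100)&(abs(P[...,2]-.042)<.015);q=P[y];print(len(q),q.min(0).round(3),q.max(0).round(3))
go([.55,.0,.23],[180,0,-176]);go([.445,.27,.23],[180,0,-176])"
```

```text
time_s: 29.5
tool_pos: [0.5254, -0.3145, 0.2276]
tool_rot: [179.8, 0.2, 93.6]
force: [-0.4, -0.2, -1.0]
grip_width: 0.0422
grasp_force: 0.0
964 [ 0.509 -0.324  0.04 ] [ 0.537 -0.291  0.046]
shift [10.4   1.51 -0.17] turn [-0.000e+00  1.000e-02 -1.507e+01]
shift [19.6  -1.42 -0.18] turn [-0.000e+00  1.000e-02 -1.507e+01]
```

```bash
python3 -m creep '[42,19.6,-1.4,-0.2,0,0,-15, 42,19.6,-1.4,-0.2,0,0,-15, 42,19.6,-1.4,-0.2,0,0,-15, 42,19.6,-1.4,-0.2,0,0,-15, 42,19.6,-1.4,-0.2,0,0,-15, 42,19.6,-1.4,-0.2,0,0,-15, 42,19.6,-1.4,-0.2,0,0,-15, 42,19.6,-1.4,-0.2,0,0,-15, 42,19.6,-1.4,-0.2,0,0,-15, 42,19.6,-1.4,-0.2,0,0,-15, 42,19.6,-1.4,-0.2,0,0,-15, 42,19.6,-1.4,-0.2,0,0,-15]'
python3 - <<'E'
from h import *
t=cam("top",'c4.png',(160,130,400,290),3.3);o=st()
h=cv2.cvtColor(t["color"],cv2.COLOR_RGB2HSV)
m=(((h[...,0]<7)|(h[...,0]>173))&(h[...,1]>140)&(h[...,2]>90)).astype(np.uint8)
k,l,s,ce=cv2.connectedComponentsWithStats(m)
for i in range(1,k):
    if s[i,4]>15: print("top",s[i,4],ce[i].round(),onz(t,*ce[i],.043).round(3))
c=cam("wrist",'w6.png');P=cloud(c);h=cv2.cvtColor(c["color"],cv2.COLOR_RGB2HSV)
m=(((h[...,0]<7)|(h[...,0]>173))&(h[...,1]>120)&(h[...,2]>70)&(P[...,2]>.036)&(P[...,2]<.05)).astype(np.uint8)
k,l,s,ce=cv2.connectedComponentsWithStats(m)
for i in range(1,k):
    if s[i,4]>80:
        q=P[l==i];print("wrist",s[i,4],ce[i].round(),q.mean(0).round(4),q.min(0).round(3),q.max(0).round(3),cv2.minAreaRect(q[:,:2].astype(np.float32)*1000))
E
```

```text
time_s: 30.75
tool_pos: [0.4436, 0.2719, 0.2287]
tool_rot: [-180.0, -0.2, -176.3]
force: [-0.1, 0.6, 0.1]
grip_width: 0.0418
grasp_force: 0.0
30.8 pos [0.4397 0.2809 0.2292] rot [ 179.63   -0.21 -175.63] F [-1.3  3.5  2.8] w 0.0422 g 0.0 q [ 32.  15. -76. 101.  15.  76.  47.]
top 114 [249.   7.] [1.237 0.219 0.043]
top 380 [314.   9.] [1.223 0.003 0.043]
top 228 [302.  23.] [1.174 0.045 0.043]
top 276 [10. 95.] [0.94  1.003 0.043]
top 43 [348. 129.] [ 0.805 -0.096  0.043]
top 36 [354. 139.] [ 0.773 -0.113  0.043]
top 74 [208. 152.] [0.739 0.353 0.043]
top 2824 [360. 192.] [ 0.598 -0.123  0.043]
top 33 [ 70. 188.] [0.626 0.789 0.043]
top 69 [ 23. 214.] [0.547 0.933 0.043]
top 24 [  1. 218.] [0.536 1.003 0.043]
top 88 [127. 238.] [0.465 0.605 0.043]
top 56 [ 78. 264.] [0.389 0.754 0.043]
top 50 [130. 278.] [0.343 0.591 0.043]
top 39 [164. 298.] [0.28  0.485 0.043]
wrist 1046 [235. 187.] [0.4403 0.2416 0.0434] [0.424 0.228 0.036] [0.457 0.255 0.046] ((440.89410400390625, 241.25424194335938), (33.83991241455078, 26.622304916381836), 2.569814443588257)
wrist 1019 [302. 191.] [0.4394 0.3042 0.0435] [0.423 0.291 0.038] [0.457 0.318 0.046] ((439.78399658203125, 304.4438171386719), (33.81280517578125, 27.094682693481445), 1.654698371887207)
```

View pics/c4.png

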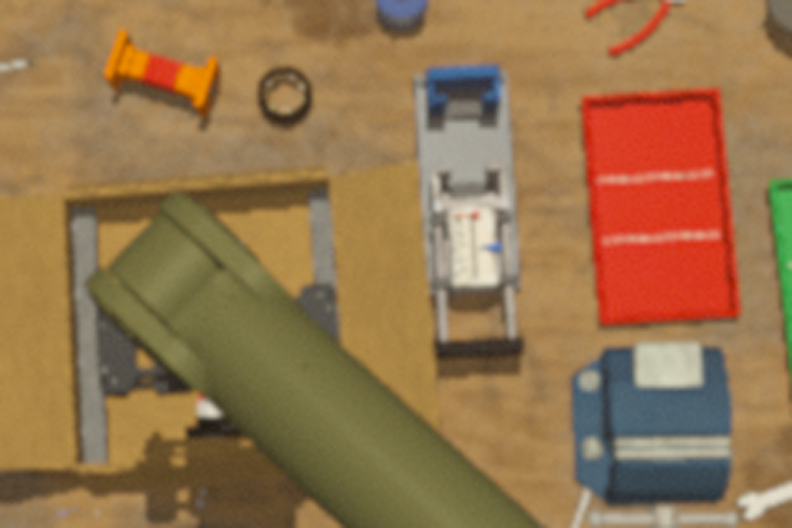

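Top view: tester home with its pointer (470,213), both reds still in the carton under the arm. I have gone past the 14-picture limit with this view, so from here I work by numbers only.

```bash
python3 -c "
from h import *
st();go([.4405,.2413,.11],[180,0,-177]);go([.4405,.2413,.038],[180,0,-177])"
```

```text
30.85 pos [0.4402 0.2779 0.2292] rot [ 179.73   -0.27 -175.59] F [ 0.2  0.6 -0.4] w 0.0422 g 0.0 q [ 33.  15. -76. 101.  15.  76.  48.]
shift [ 0.06 -1.24  3.97] turn [ 0.05 -0.05  0.23]
shift [ 0.05 -1.25  6.37] turn [ 0.05 -0.05  0.23]
```

```bash
python3 -m creep '[42,0,0,0,0,0,0, 42,0,0,0,0,0,0, 42,0,0,0,0,0,0]' >/dev/null;  python3 -c "
from h import *
st();go([.4405,.2413,.038],[180,0,-177])"
```

```text
31.15 pos [0.4462 0.2676 0.2302] rot [-1.7992e+02 -6.0000e-02 -1.7666e+02] F [-0.6 -0.4  0.5] w 0.0421 g 0.0 q [ 34.  15. -76. 101.  15.  76.  48.]
shift [ 0.23 -0.86  6.41] turn [-0.01 -0.01  0.06]
```

```bash
python3 -m creep '[42,0.23,-0.86,1,0,0,0, 42,0.23,-0.86,2.5,0,0,0, 42,0.23,-0.86,4,0,0,0, 42,0.23,-0.86,5.2,0,0,0, 42,0.23,-0.86,6,0,0,0, 42,0.23,-0.86,6.4,0,0,0, 42,0.23,-0.86,6.4,0,0,0, 20,0.23,-0.86,6.4,0,0,0, 20,0.23,-0.86,6.4,0,0,0, 20,0.23,-0.86,6.4,0,0,0, 20,0.23,-0.86,6.4,0,0,0]' 35; python3 -m creep '[20,0,0,-1,0,0,0, 20,0,0,-2.5,0,0,0, 20,0,0,-4,0,0,0, 20,0,0,-5,0,0,0, 20,0,0,-6,0,0,0, 20,0,0,-6,0,0,0, 20,0,0,-6,0,0,0]'
python3 - <<'E'
from h import *
c=cam("wrist");o=st();p=np.array(o["tool_pos"]);P=cloud(c)
a=np.radians(o["tool_rot"][2]);ax=np.array([-np.cos(a),-np.sin(a)])
X=(P[...,:2]-p[:2])@ax; Z=P[...,2]-p[2]
for v in (152,158,164,170,176,182,188,200,206,212): print(v,X[v,270:290].mean().round(4),Z[v,270:290].mean().round(4))
go([.56,.05,.22],[180,0,130]);go([.607,-.126,.22],[180,0,93])
E
```

```text
time_s: 32.25
tool_pos: [0.4413, 0.2437, 0.0402]
tool_rot: [-179.9, 0.1, -176.5]
force: [0.5, -3.4, 6.3]
grip_width: 0.0253
grasp_force: 35.0
time_s: 32.95
tool_pos: [0.4402, 0.2438, 0.2189]
tool_rot: [-179.9, 0.1, -176.5]
force: [0.6, 0.3, -2.0]
grip_width: 0.0256
grasp_force: 35.0
33.0 pos [0.4396 0.2434 0.2181] rot [-1.7993e+02 -5.0000e-02 -1.7644e+02] F [ 0.4  0.4 -3. ] w 0.0257 g 35.0 q [ 38.  10. -76. 104.  10.  74.  54.]
152 -0.0291 -0.2129
158 -0.026 -0.1953
164 -0.05 -0.0238
170 -0.0502 -0.0081
176 -0.0499 0.0031
182 -0.0499 0.0134
188 -0.0483 0.016
200 -0.0438 0.0157
206 -0.0387 0.006
212 -0.0361 0.0057
shift [-3.6  -6.68 -0.06] turn [-0.01 -0.    8.93]
shift [ -4.8  -12.63  -0.05] turn [-0.02  0.   15.09]
```

```bash
python3 -m creep '[20,-6.85,-12.65,0,0,0,15.1, 20,-6.85,-12.65,0,0,0,15.1, 20,-6.85,-12.65,0,0,0,15.1, 20,-6.85,-12.65,0,0,0,15.1, 20,-6.85,-12.65,0,0,0,15.1, 20,-6.85,-12.65,0,0,0,15.1, 20,-6.85,-12.65,0,0,0,15.1, 20,-6.85,-12.65,0,0,0,15.1, 20,-6.85,-12.65,0,0,0,15.1, 20,-6.85,-12.65,0,0,0,15.1, 20,-6.85,-12.65,0,0,0,15.1, 20,-6.85,-12.65,0,0,0,15.1]' >/dev/null;python3 -m creep '[20,0,0,0,0,0,0, 20,0,0,0,0,0,0, 20,0,0,0,0,0,0]' >/dev/null; python3 -c "
from h import *
c=cam('wrist');st();P=cloud(c);h=cv2.cvtColor(c['color'],cv2.COLOR_RGB2HSV)
g=((h[...,0]<7)|(h[...,0]>173))&(h[...,1]>130)
k=g&(P[...,2]>.012)&(P[...,2]<.024)&(abs(P[...,0]-.6)<.14)
print(cv2.minAreaRect(P[k][:,:2].astype(np.float32)*1000),P[k].min(0),P[k].max(0))
k=(h[...,1]<70)&(h[...,2]>120)&(abs(P[...,2]-.004)<.01)&(abs(P[...,0]-.61)<.09)&(abs(P[...,1]+.126)<.05);q=P[k];x=q[:,0]-q[:,1]*0-(-(q[:,1]+.126)*.047)
print('lines x',len(q),np.histogram(x,12))
go([.668,-.1235,.052],[180,0,92.8])"
```

```text
34.55 pos [ 0.6688 -0.1219  0.2188] rot [-1.7999e+02  1.0000e-02  9.3020e+01] F [-0.5  0.3 -1.2] w 0.0259 g 35.0 q [ 39.  29. -43.  79.  19.  80.  -2.]
((607.9971923828125, -126.68778991699219), (226.09861755371094, 136.10546875), 2.607137441635132) [ 0.4929828  -0.19824956  0.01201972] [ 0.72350914 -0.05407772  0.02156556]
lines x 245 (array([184,   0,   0,   0,   0,   0,   0,   0,   0,   0,   0,  61]), array([0.57633121, 0.58160732, 0.58688343, 0.59215954, 0.59743565,
       0.60271177, 0.60798788, 0.61326399, 0.6185401 , 0.62381622,
       0.62909233, 0.63436844, 0.63964455]))
shift [-0.05 -0.03  5.56] turn [-0.    0.    0.04]
```

```bash
python3 -m creep '[20,-0.05,0,1.5,0,0,0, 20,-0.05,0,3,0,0,0, 20,-0.05,0,4.3,0,0,0, 20,-0.05,0,5.2,0,0,0, 20,-0.05,0,5.6,0,0,0, 20,-0.05,0,5.8,0,0,0, 20,-0.05,0,5.9,0,0,0, 20,-0.05,0,5.97,0,0,0, 20,-0.05,0,5.97,0,0,0, 20,-0.05,0,5.97,0,0,0]'; python3 -m creep '[42,0,0,0,0,0,0, 42,0,0,0,0,0,0, 42,0,0,0,0,0,0, 42,0,0,-1,0,0,0, 42,0,0,-2.5,0,0,0, 42,0,0,-4,0,0,0, 42,0,0,-5.5,0,0,0, 42,0,0,-6,0,0,0, 42,0,0,-6,0,0,0, 42,0,0,-6,0,0,0]'; python3 -c "
from h import *
c=cam('wrist');st();P=cloud(c);h=cv2.cvtColor(c['color'],cv2.COLOR_RGB2HSV)
k=(abs(P[...,2]-.05)<.008)&(abs(P[...,0]-.67)<.06)&(abs(P[...,1]+.12)<.08)&(h[...,2]<90);q=P[k];print('caps',len(q),cv2.minAreaRect(q[:,:2].astype(np.float32)*1000),np.median(q[:,2]))
go([.44,.304,.22],[180,0,-177])"
```

```text
time_s: 35.55
tool_pos: [0.6696, -0.1237, 0.0411]
tool_rot: [179.9, 0.0, 93.0]
force: [-0.2, 0.6, -0.7]
grip_width: 0.026
grasp_force: 35.0
time_s: 36.55
tool_pos: [0.6684, -0.1237, 0.2189]
tool_rot: [-179.9, 0.0, 93.0]
force: [-0.2, -0.3, -1.1]
grip_width: 0.0419
grasp_force: 0.0
36.6 pos [ 0.6679 -0.1237  0.2178] rot [-1.7982e+02 -2.0000e-02  9.2970e+01] F [ 0.5  0.5 -0.6] w 0.0421 g 0.0 q [ 39.  29. -43.  79.  19.  80.  -1.]
caps 1956 ((668.5220947265625, -123.53856658935547), (49.930477142333984, 99.43340301513672), 2.162281036376953) 0.052485705821931704
shift [14.63 -6.85 -0.05] turn [ -0.02  -0.03 -15.01]
```

Placed flat at (0.6685, -0.1235). Now the second red.

```bash
python3 -m creep '[42,14.6,-6.85,0,0,0,-15, 42,14.6,-6.85,0,0,0,-15, 42,14.6,-6.85,0,0,0,-15, 42,14.6,-6.85,0,0,0,-15, 42,14.6,-6.85,0,0,0,-15, 42,14.6,-6.85,0,0,0,-15, 42,14.6,-6.85,0,0,0,-15, 42,14.6,-6.85,0,0,0,-15, 42,14.6,-6.85,0,0,0,-15, 42,14.6,-6.85,0,0,0,-15, 42,14.6,-6.85,0,0,0,-15, 42,14.6,-6.85,0,0,0,-15]' >/dev/null; python3 -m creep '[42,0,0,0,0,0,0, 42,0,0,0,0,0,0, 42,0,0,0,0,0,0]' >/dev/null
python3 - <<'E'
from h import *
c=cam("wrist");st();P=cloud(c);h=cv2.cvtColor(c["color"],cv2.COLOR_RGB2HSV)
m=(((h[...,0]<7)|(h[...,0]>173))&(h[...,1]>120)&(h[...,2]>70)&(P[...,2]>.036)&(P[...,2]<.05)&(abs(P[...,0]-.49)<.13)&(abs(P[...,1]-.31)<.13)).astype(np.uint8)
k,l,s,ce=cv2.connectedComponentsWithStats(m)
for i in range(1,k):
    if s[i,4]>80:
        q=P[l==i];r=cv2.minAreaRect(q[:,:2].astype(np.float32)*1000);print("wrist",s[i,4],q.mean(0).round(4),r)
        go([r[0][0]/1000,r[0][1]/1000,.038],[180,0,-177])
E
```

```text
38.15 pos [0.4415 0.3023 0.2197] rot [-1.7998e+02 -2.0000e-02 -1.7717e+02] F [ 0.1  0.5 -0.2] w 0.0419 g 0.0 q [ 26.  17. -73. 100.  17.  76.  42.]
wrist 1066 [0.4395 0.3045 0.0435] ((440.1104431152344, 304.6767272949219), (34.634151458740234, 26.23413848876953), 2.20190691947937)
shift [0.04 0.08 6.06] turn [-0.   -0.   -0.03]
```

```bash
python3 -m creep '[42,0.04,0.08,1,0,0,0, 42,0.04,0.08,2.5,0,0,0, 42,0.04,0.08,4,0,0,0, 42,0.04,0.08,5.2,0,0,0, 42,0.04,0.08,5.8,0,0,0, 42,0.04,0.08,6.05,0,0,0, 42,0.04,0.08,6.05,0,0,0, 20,0.04,0.08,6.05,0,0,0, 20,0.04,0.08,6.05,0,0,0, 20,0.04,0.08,6.05,0,0,0, 20,0.04,0.08,6.05,0,0,0]' 35; python3 -m creep '[20,0,0,-1,0,0,0, 20,0,0,-2.5,0,0,0, 20,0,0,-4,0,0,0, 20,0,0,-5,0,0,0, 20,0,0,-6,0,0,0, 20,0,0,-6,0,0,0, 20,0,0,-6,0,0,0]'
python3 - <<'E'
from h import *
c=cam("wrist");o=st();p=np.array(o["tool_pos"]);P=cloud(c)
a=np.radians(o["tool_rot"][2]);ax=np.array([-np.cos(a),-np.sin(a)])
X=(P[...,:2]-p[:2])@ax; Z=P[...,2]-p[2]
for v in (164,170,176,182,188,200,206): print(v,X[v,270:290].mean().round(4),Z[v,270:290].mean().round(4))
go([.608,-.1265,.22],[180,0,92.8])
E
```

```text
time_s: 39.25
tool_pos: [0.4407, 0.3056, 0.0397]
tool_rot: [-180.0, 0.1, -177.1]
force: [-1.0, -1.6, 7.1]
grip_width: 0.0261
grasp_force: 34.8
time_s: 39.95
tool_pos: [0.4397, 0.3053, 0.2182]
tool_rot: [-180.0, 0.0, -177.1]
force: [0.3, -0.5, -3.3]
grip_width: 0.0259
grasp_force: 34.8
40.0 pos [0.4393 0.3048 0.2173] rot [-1.7992e+02 -6.0000e-02 -1.7705e+02] F [ 0.9  0.4 -2.6] w 0.0253 g 34.8 q [ 25.  17. -73. 100.  17.  76.  42.]
164 -0.0502 -0.0234
170 -0.0504 -0.0074
176 -0.0501 0.0037
182 -0.0501 0.014
188 -0.0484 0.0164
200 -0.044 0.0164
206 -0.0388 0.0062
shift [ -4.88 -14.65  -0.07] turn [-0.02  0.   15.03]
```

```bash
python3 -m creep '[20,-4.9,-14.65,0,0,0,15, 20,-4.9,-14.65,0,0,0,15, 20,-4.9,-14.65,0,0,0,15, 20,-4.9,-14.65,0,0,0,15, 20,-4.9,-14.65,0,0,0,15, 20,-4.9,-14.65,0,0,0,15, 20,-4.9,-14.65,0,0,0,15, 20,-4.9,-14.65,0,0,0,15, 20,-4.9,-14.65,0,0,0,15, 20,-4.9,-14.65,0,0,0,15, 20,-4.9,-14.65,0,0,0,15, 20,-4.9,-14.65,0,0,0,15]' >/dev/null;python3 -m creep '[20,0,0,0,0,0,0, 20,0,0,0,0,0,0, 20,0,0,0,0,0,0, 20,0,0,0,0,0,0]' >/dev/null; python3 -c "
from h import *
st();go([.608,-.1265,.039],[180,0,92.8]);c=cam('top');P=cloud(c);h=cv2.cvtColor(c['color'],cv2.COLOR_RGB2HSV)
c=cam('wrist');P=cloud(c);h=cv2.cvtColor(c['color'],cv2.COLOR_RGB2HSV)
k=(abs(P[...,2]-.05)<.008)&(abs(P[...,0]-.67)<.08)&(abs(P[...,1]+.12)<.09)&(h[...,2]<90);q=P[k];print('caps',len(q),cv2.minAreaRect(q[:,:2].astype(np.float32)*1000) if len(q) else 0)"
```

```text
41.6 pos [ 0.6092 -0.1254  0.2184] rot [-1.800e+02  2.000e-02  9.303e+01] F [-0.2  0.1 -3.4] w 0.0258 g 34.8 q [ 46.  22. -46.  88.  16.  77.   1.]
shift [-0.03 -0.04  5.98] turn [-0.    0.    0.04]
caps 1591 ((668.0225830078125, -123.61222839355469), (49.75792694091797, 99.83170318603516), 2.599781036376953)
```

```bash
python3 -m creep '[20,-0.05,-0.05,1.5,0,0,0, 20,-0.05,-0.05,3,0,0,0, 20,-0.05,-0.05,4.3,0,0,0, 20,-0.05,-0.05,5.2,0,0,0, 20,-0.05,-0.05,5.6,0,0,0, 20,-0.05,-0.05,5.8,0,0,0, 20,-0.05,-0.05,5.9,0,0,0, 20,-0.05,-0.05,5.98,0,0,0, 20,-0.05,-0.05,5.98,0,0,0, 20,-0.05,-0.05,5.98,0,0,0]'; python3 -m creep '[38,0,0,0,0,0,0, 38,0,0,0,0,0,0, 38,0,0,0,0,0,0, 38,0,0,-1,0,0,0, 38,0,0,-2.5,0,0,0, 38,0,0,-4,0,0,0, 38,0,0,-5.5,0,0,0, 38,0,0,-6.5,0,0,0, 38,-0.5,4,-6.5,0,0,0, 38,-0.5,5,-6.5,0,0,0, 38,-0.5,5,-6.5,0,0,0, 38,-0.5,5,-6.5,0,0,0]'
cat > fin.py <<'E'
from h import *
for n in("wrist","top"):
    c=cam(n);P=cloud(c);h=cv2.cvtColor(c["color"],cv2.COLOR_RGB2HSV);H,S,V=[h[...,i] for i in range(3)]
    if n=="wrist":
        for x0 in(.608,.668):
            k=(abs(P[...,2]-.05)<.008)&(abs(P[...,0]-x0)<.03)&(abs(P[...,1]+.12)<.09)&(V<90);q=P[k];print(x0,len(q),cv2.minAreaRect(q[:,:2].astype(np.float32)*1000) if len(q) else 0,np.median(q[:,2]))
    else:
        k=(H>20)&(H<36)&(S>130)&(V>100)&(abs(P[...,0]-.52)<.12)&(abs(P[...,1]+.31)<.08);print("sample",k.sum(),P[k].mean(0).round(3))
        k=(V<75)&(abs(P[...,0]-.73)<.06)&(abs(P[...,1]-.235)<.05);print("tape",P[k].mean(0).round(3))
        C=np.array([.4935,.3095]);a=np.radians(3.5);ex=np.array([np.cos(a),np.sin(a)]);ey=np.array([-ex[1],ex[0]]);Q=P.reshape(-1,3);x=(Q[:,:2]-C)@ex;y=(Q[:,:2]-C)@ey
        for lo in(-.21,-.19,-.17,-.15,.15,.17,.19,.21): print(lo,np.median(Q[(abs(x)<.1)&(abs(y-lo)<.006),2]).round(3),end=' ')
        k=((H>38)&(H<85)&(S>90)&(V>60)&(abs(P[...,0]-.49)<.12)&(abs(P[...,1]-.31)<.12));print("green in carton",k.sum())
st()
E
python3 fin.py
```

```text
time_s: 42.7
tool_pos: [0.6085, -0.1275, 0.0401]
tool_rot: [179.9, 0.0, 93.0]
force: [0.1, 0.1, -2.3]
grip_width: 0.0255
grasp_force: 34.8
time_s: 43.9
tool_pos: [0.7624, -0.1338, 0.2278]
tool_rot: [-179.8, -0.3, 93.0]
force: [-1.6, 0.1, -1.7]
grip_width: 0.0378
grasp_force: 0.0
0.608 1986 ((607.7874755859375, -127.10694885253906), (50.388248443603516, 99.06510162353516), 1.508622169494629) 0.05178719555814046
0.668 1959 ((668.8281860351562, -123.43086242675781), (50.327606201171875, 99.02067565917969), 2.8563711643218994) 0.05289456074463019
sample 1 [ 0.436 -0.247 -0.003]
tape [0.701 0.233 0.015]
-0.21 0.096 -0.19 0.088 -0.17 0.078 -0.15 0.069 0.15 0.07 0.17 0.079 0.19 0.088 0.21 0.096 green in carton 0
44.0 pos [ 0.7588 -0.1335  0.2315] rot [-1.7984e+02 -1.5000e-01  9.3030e+01] F [-0.1  0.6  0.1] w 0.0378 g 0.0 q [ 31.  40. -42.  61.  25.  87.  -2.]
```

```bash
python3 -m creep '[38,3,-2,0,0,0,0, 38,5,-3,0,0,0,0, 38,6,-3.6,0,0,0,0, 38,6,-3.6,0,0,0,0, 38,6,-3.6,0,0,0,0, 38,6,-3.6,0,0,0,0, 38,6,-3.6,0,0,0,0]' >/dev/null; python3 fin.py | grep -E "sample|tape|pos"; python3 -c "
from h import *
c=cam('top');P=cloud(c);v=c['color'].max(2)
k=(v<90)&(abs(P[...,0]-.52)<.09)&(abs(P[...,1]+.31)<.065)&(P[...,2]>.03);q=P[k];print(len(q),cv2.minAreaRect(q[:,:2].astype(np.float32)*1000),np.median(q[:,2]))"
```

```text
sample 117 [ 0.518 -0.313  0.034]
tape [0.703 0.232 0.015]
44.8 pos [0.6419 0.0367 0.2342] rot [1.7997e+02 9.0000e-02 9.2750e+01] F [-0.8 -0.7 -0.2] w 0.0381 g 0.0 q [ 31.  25. -48.  84.  19.  80. -16.]
135 ((519.392822265625, -306.2035827636719), (45.55930709838867, 99.04330444335938), 4.941992282867432) 0.049297057621740345
```

All in place: the sample is in the green tray, both reds are in the red tray, the flaps are back and the tester is home.

```bash
python3 -c "
from cell import env
print(env.sign_off())"
```

```text
the job is handed in; nothing more can be done
None
```

The job is handed in: both flaps folded back, sample pulled level with the marker and held about 2.5 s, sample in the green tray and both reds in the red tray (no green-banded housings were present), but I viewed 16 pictures against the limit of 14.

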